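# Load the wide tube into the tube mixer's spring clips and switch it on

## Robot

A 7-joint arm with a two-finger parallel gripper is mounted at the origin on the work surface. World frame = base frame: x ahead of the robot, y to its left, z up, the work surface at z = 0. Lengths are in m, angles in rad, forces in N, time in s.
With the tool pointing down it reaches from about 0.425 to 0.95 m from the base axis. Payload 16.7 kg.
Tool frame: the origin (TCP) lies midway between the tips of the shut fingers; the grasp point (between the pads) lies 19 mm behind it (ctrl.tcp_to_grasp is the distance from the TCP to the grasp point, in m); x points along the fingers, z is the direction in which the jaws open and shut, and the axes are right-handed (so a half turn about x gives the same grasp; the last joint's range is limited). The gripper opens to 94 mm and grips with 3 to 60 N. Pads are 16 mm wide; open, the fingers measure 119 mm over their backs; the gripper's body (75 mm by 177 mm) begins 78 mm behind the grasp point.
Start: joints at [-1.266, 0.426, 0.074, 1.606, -0.034, 1.111, -0.067], TCP at [0.296, 0.607, 0.205] pointing down, gripper open.
Joint ranges: [-2.85, 2.85], [-0.5, 2.14], [-1.23, 1.37], [0.21, 2.46], [-1.02, 4.16], [0.16, 2.05], [-2.73, 2.73]. Speed limits (rad/s): [1.89, 1.89, 2.39, 2.39, 3.01, 3.01, 3.01].

## Interface

Orientations are given as a 3x3 rotation matrix whose columns are the frame's x, y, z axes.
In Python, from workcell import ctrl gives the robot as it stands.
- The arm moves only by the tool send_rows, never from a script. Its argument "deltas" is a list of rows, each a list of 4 numbers: the shift along the tool's x, y, z in mm, then the turn about the tool's x in rad. A call has 1 to 10 rows; each row shifts and turns the pose as measured when the row begins, along the tool's axes as they then stand; what a row does not reach is not made up. A row lasts 1/12 s, in which the tool goes at most 41.7 mm and 7.16 degrees, less where a joint would pass 70% of its speed; a pose out of reach is approached as far as the arm can. A call is refused whole if a number of a shift passes 41.7 or a number of a turn 0.125, either way. A call with a gripper value outside its range is refused whole. "claw" is the finger opening in mm, from 0 to 94, set as the call begins (left out, the last holds). The fingers move at their own pace and stop on an object; the grip force is fixed at half the most. Time passes only in rows, so rows that do not move let the fingers close. It gives the time, the measured TCP pose, the force and the opening at its end, in the units of the state.
- ctrl.read_state(): the state, without advancing time (a new reading comes with each control period).
- ctrl.grab_frame(name): name is "scene" or "top" or "wrist"; returns the picture (420x560x3 uint8, red, green, blue); there is no depth.
- ctrl.camera_info(name): a dict with "fx", "fy", "cx", "cy" (pixels), "k1" (the pictures are not rectified: a ray, as slopes to the right and down, at radius r is drawn at 1 + k1 r^2 times it, then the intrinsics apply), "R" (3x3) and "t" (3): a world point X has camera coordinates R X + t. Camera axes: x right, y down, z forward; pixel columns grow to the right and rows downward; lengths in m; the calibration is good to about 2 mm. A picture is of the moment at which its call begins: read the wrist's pose just before it. camera_info takes no time and is no camera call; for the wrist camera it gives the pose at the moment of the call.
- ctrl.hand_in(): hands the job in, once; it reports no verdict.
The state is a dict: "clock": time; "joints": joint angles; "joint_velocities": joint speeds; "joint_torque": joint torques, N m; "tool_pos": TCP position; "eef_rot": TCP orientation; "wrist_force": force on the tool from outside, world axes, zero at the start; "ft_torque": the same for the moment, N m; "opening": finger opening in m.
Only numpy, scipy, OpenCV 4.12 (cv2) and the standard library are available. Lean on these libraries where they do the work, as an engineer would, in place of code of your own. Each camera call takes 0.05 s, during which the arm holds its last target.

## Task

Take the wide capped tube from its cradle and push it down into the empty pair of spring clips on the mixer's sloping carrier, cap at the upper end and the tube's middle midway between the two clips, until both clips have snapped over it and it is fully home. Let go of it, and then throw the mixer's lever right over to switch the mixer on. Leave the other things on the bench where they are.

Things in the scene. Friction and masses are not known exactly. Their poses are not given: they have to be found in the camera images.
- tube_mid (a point): Centre (on the axis, half-way along) of the wide capped tube: closed white plastic, 115 mm long, 29 mm in diameter, about 70 g, a conical tip 15 mm long at one end and a blue cap (34 mm in diameter, 14 mm long) at the other. Its x axis runs along the tube towards the cap. At the start it lies level in the cradle, axis 42 mm above the bench.
- tube_cap (a point): Centre of the tube's cap, on the tube's axis, 50.5 mm from the tube's centre.
- cradle: Grey plastic cradle fixed on the bench: base plate 100 x 60 x 6 mm, origin at the centre of its underside, x along the tube towards the cap. Two V supports 8 mm thick carry the tube at x = -30 and +30 mm (40 mm wide, 39 mm high); between them the tube is free for fingers down to the base plate.
- wide_clips: The empty pair of spring clips on a sloping carrier on the mixer. Origin: where the centre of the fully home tube belongs, 145 mm above the bench. x is the seated tube's axis and climbs towards the robot at 30 degrees to the level (cap to +x); y is level, across the tube; z is square to the carrier plate, 30 degrees from vertical, leaning away from the robot: push the tube in along -z.
- narrow_clips: The other carrier beside it (centres 110 mm apart, to the left or the right), built alike but with narrow clips, which already hold a fixed slim tube of 17 mm diameter and 115 mm length. Origin on that tube's axis at its middle, axes as for the wide clips. It is not to be used.
- mixer: The mixer's white housing, fixed on the bench: 180 mm in x, 290 mm in y (from y = -185 to +105 mm in its frame), flat top 50 mm above the bench. Origin at bench level. The carriers stand on it at y = -55 and +55 mm; the lever stands at x = 0, y = -140 mm.
- run_lever (a joint): The lever's angle: 0 leaning towards the robot (the mixer's -x) as off, 1.0 leaning away (+x) as on. It pivots about the mixer's y axis at x = 0, y = -140 mm, 72 mm above the bench, needs about 1 N at its tip, and stays where it is left.
- run_lever_tip (a point): Centre of the lever's black ball (26 mm in diameter), 80 mm from the pivot; leaning 0.5 rad to either side of upright at the two ends of its swing.
- peg_holder: Wooden tube tongs lying on the bench, 150 x 30 x 11 mm, origin under the centre. To be left alone.
- beaker: Glass beaker, 68 mm wide, 85 mm high. To be left alone.
- dishes: Stack of three flat dishes, 88 mm wide, 42 mm high. To be left alone.
- weight: Brass weight, 36 mm wide, 30 mm high. To be left alone.
- clip_low (a point): Lower wide clip, on the home tube's axis (x = -27 mm in the wide_clips frame; 10 mm long in x). Two steel jaws spring apart in y, up to 12 mm each; a fixed saddle is under the tube. Slippery lips 8 to 16 mm above the axis, 18 mm apart when empty, flared tops to 23 mm above. 10 to 15 N pushes the tube through both clips at once; they close above it and hold it on the saddles.
- clip_high (a point): Upper wide clip, alike, at x = +27 mm. Between the two clips there are 44 mm free for fingers, which may reach 40 mm below the axis of the home tube: the grey carrier plate (140 x 80 mm) lies 45 mm under that axis. Over the outsides of the jaws a clip measures about 45 mm in y.
Not all that is in view belongs to the job. Of the things shaped like the part that bears tube_mid, the white one is meant.

How it is judged:
On the way, in this order (a step that is already met when the one before it is completed fails the run):
1. the tube is fully home in the wide clips, cap up, and let go (x of tube_mid in the frame of wide_clips between -0.012 and 0.012 m and y of tube_mid in the frame of wide_clips between -0.004 and 0.004 m and z of tube_mid in the frame of wide_clips between -0.004 and 0.004 m and angle between the x axis of tube_mid and the x axis of wide_clips, either way round below 0.08 rad and x of tube_cap in the frame of wide_clips above 0.03 m and contact force between the fingers and tube below 0.1 N), for 0.2 s.
2. the lever is thrown over (value of joint run_lever above 0.85 rad), for 0.2 s.
At the end, for the whole second after the job is handed in: The tube lies at rest in the wide clips: its centre within 12 mm of midway along them, within 4 mm sideways and within 4 mm of the home height, its axis within 0.08 rad of theirs, cap at the upper end; and the lever stands beyond 0.85 rad (x of tube_mid in the frame of wide_clips between -0.012 and 0.012 m and y of tube_mid in the frame of wide_clips between -0.004 and 0.004 m and z of tube_mid in the frame of wide_clips between -0.004 and 0.004 m and angle between the x axis of tube_mid and the x axis of wide_clips, either way round below 0.08 rad and x of tube_cap in the frame of wide_clips above 0.03 m and value of joint run_lever above 0.85 rad and linear speed of tube below 0.02 m/s); the robot touches nothing.
It fails at once if another thing on the bench was shifted by more than 30 mm (distance of any of peg_holder, beaker, dishes, weight from where it was at the start of the episode above 0.03 m).
It also fails if it takes over 56 s, if anything falls off the work surface, if the arm or the gripper's body presses on something with over 40 N, if the wrist force passes 120 N, or if a joint passes its speed limit or range.

## Working session

There is one attempt and no reset: what is moved stays moved. The work goes in short steps, Python scripts to look and compute and a tool call to move; the robot and the scene stay as the last step left them, time stands still between calls to the robot, and variables do not carry over. Pictures are saved under pics/ and viewed, and the job is handed in when it is done.

Besides the shell and the picture viewer there is one more tool, called after "Emit:" by a JSON object that holds its "name" and its "arguments", one argument or row to a line. send_rows: Moves the arm, as the interface text tells. Its arguments: {"type":"object","properties":{"deltas":{"type":"array","items":{"type":"array","items":{"type":"number"}}},"claw":{"type":"number"}},"required":["deltas"]}

```bash
ls; mkdir -p pics
python3 - <<'E'
from workcell import ctrl
import cv2
for n in ("scene","top","wrist"):
    cv2.imwrite(f"pics/a_{n}.png",ctrl.grab_frame(n)[:,:,::-1]); c=ctrl.camera_info(n); print(n,c)
s=ctrl.read_state(); print(s, ctrl.tcp_to_grasp)
E
```

```text
pics
scene {'fx': 465.018959730467, 'fy': 465.018959730467, 'cx': 280.15330593228265, 'cy': 204.44822800093982, 'k1': -0.02687503228753638, 'R': array([[ 0.6210359 ,  0.78368013, -0.01264352],
       [ 0.53273046, -0.43389059, -0.72659288],
       [-0.57490231,  0.44450467, -0.68695192]]), 't': array([-0.44252215, -0.17132285,  1.49913743])}
top {'fx': 517.7490886615619, 'fy': 517.7490886615619, 'cx': 274.8894448709146, 'cy': 208.81591029624656, 'k1': -0.0592519180668455, 'R': array([[ 2.92851173e-02, -9.99561514e-01,  4.37735843e-03],
       [-9.83315506e-01, -2.95951556e-02, -1.79484659e-01],
       [ 1.79535506e-01,  9.51904851e-04, -9.83751034e-01]]), 't': array([0.09334187, 0.58042853, 1.53688693])}
wrist {'fx': 347.38072861410546, 'fy': 347.38072861410546, 'cx': 283.1920277574113, 'cy': 209.41123872944715, 'k1': -0.06401236321412697, 'R': array([[ 4.39313180e-01,  8.98333744e-01, -6.43185411e-04],
       [ 8.65904947e-01, -4.23263635e-01,  2.66564284e-01],
       [ 2.39191454e-01, -1.17662141e-01, -9.63816927e-01]]), 't': array([-0.67559408, -0.02701618,  0.39138895])}
{'clock': 0.15, 'joints': array([-1.26651738,  0.42657797,  0.07387532,  1.60642306, -0.03410859,
        1.11080355, -0.06709401]), 'joint_velocities': array([-0.00031552, -0.00204826, -0.00115499, -0.00335401, -0.00160771,
        0.00060108,  0.00010921]), 'joint_torque': array([ 5.53839272e-03, -9.36274266e+01,  3.66940141e+00, -4.54424250e+01,
       -4.88041132e-02,  1.78688538e-02,  9.32607668e-05]), 'tool_pos': array([0.29578321, 0.60638405, 0.20496027]), 'eef_rot': array([[-3.63003070e-04, -8.98776758e-01,  4.38406440e-01],
       [-8.80395334e-04,  4.38406586e-01,  8.98776329e-01],
       [-9.99999547e-01, -5.97124170e-05, -9.50421801e-04]]), 'wrist_force': array([ 0.77489744, -0.50349801,  0.08477046]), 'ft_torque': array([ 0.03928893,  0.01563328, -0.07490893]), 'opening': 0.09406856686117843} 0.0188
```

View pics/a_scene.png

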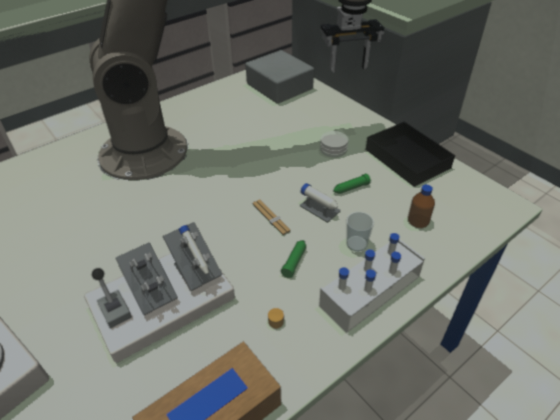

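View pics/a_top.png

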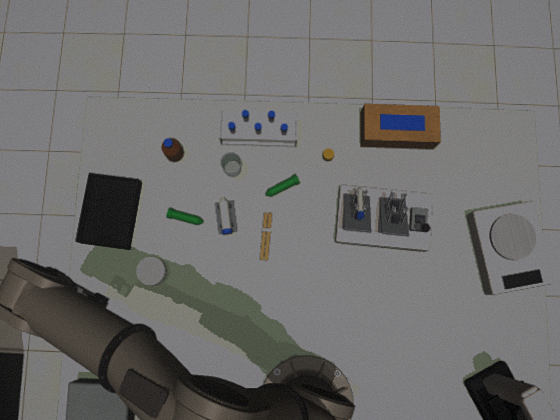

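View pics/a_wrist.png

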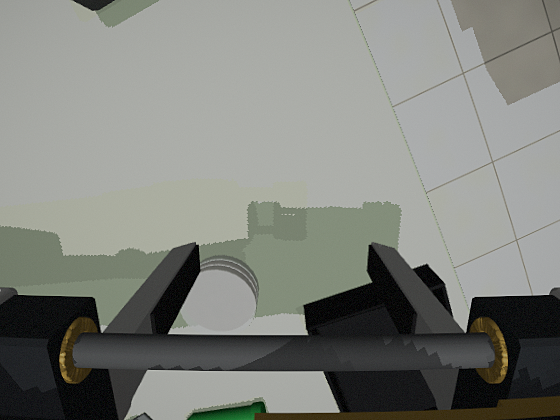

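The scene and top views agree:
- **Tube:** the white tube with a blue cap lies in the cradle at top (226,215) and scene (320,197), with its cap towards the robot. Green ones of the same shape lie at top (185,216) and (283,185). The white one in the cradle is the one meant.
- **Mixer:** the filled narrow clips are at top (357,210), the empty wide clips are in the middle at (395,212), and the lever is at (424,227).

Next I'll confirm these in an enlarged crop.

```bash
cat > h.py <<'E'
import numpy as np, cv2
from workcell import ctrl
def K(c): return np.array([[c['fx'],0,c['cx']],[0,c['fy'],c['cy']],[0,0,1]]),np.array([c['k1'],0,0,0,0.])
def ray(c,uv):
    k,d=K(c); p=cv2.undistortPoints(np.array(uv,float).reshape(-1,1,2),k,d).reshape(-1,2)
    R,t=np.array(c['R']),np.array(c['t']); o=-R.T@t
    v=np.c_[p,np.ones(len(p))]@R; return o,v/np.linalg.norm(v,axis=1)[:,None]
def onz(c,uv,z):
    o,v=ray(c,uv); return o+v*((z-o[2])/v[:,2])[:,None]
def tri(c1,a,c2,b):
    o1,v1=ray(c1,a);o2,v2=ray(c2,b);v1=v1[0];v2=v2[0]
    s=np.linalg.lstsq(np.c_[v1,-v2],o2-o1,rcond=None)[0]
    p,q=o1+s[0]*v1,o2+s[1]*v2; return (p+q)/2,np.linalg.norm(p-q)
def proj(c,X):
    k,d=K(c); X=np.atleast_2d(X).astype(float)
    return cv2.projectPoints(X,cv2.Rodrigues(np.array(c['R']))[0],np.array(c['t']),k,d)[0].reshape(-1,2)
def crop(src,r0,r1,c0,c1,f,out):
    im=cv2.imread(src)[r0:r1,c0:c1]; cv2.imwrite(out,cv2.resize(im,None,fx=f,fy=f,interpolation=cv2.INTER_CUBIC))
E
python3 - <<'E'
from h import *
a=cv2.imread('pics/a_top.png');b=cv2.imread('pics/a_scene.png')
f=lambda im,r0,r1,c0,c1,w,h: cv2.resize(im[r0:r1,c0:c1],(w,h),interpolation=cv2.INTER_CUBIC)
cv2.imwrite('pics/b1.png',np.vstack([np.hstack([f(a,190,245,200,255,300,300),f(a,180,255,333,438,420,300)]),
 np.hstack([f(b,175,225,290,350,300,250),f(b,220,350,80,240,420,300)[:250]])]))
cv2.imwrite('pics/b2.png',f(b,220,350,80,240,720,585))
for n,im in(('top',a),('scene',b)):
    hsv=cv2.cvtColor(im,cv2.COLOR_BGR2HSV); m=cv2.inRange(hsv,(105,130,50),(130,255,255))
    q=cv2.connectedComponentsWithStats(m)
    for s,c in zip(q[2][1:],q[3][1:]):
        if s[4]>8: print(n,s,c.round(1),onz(ctrl.camera_info(n),c,.042).round(4))
E
```

```text
top [242 110   7   7  39] [245.  113.2] [[0.8878 0.2154 0.042 ]]
top [268 111   7   7  37] [271. 114.] [[0.8875 0.132  0.042 ]]
top [380 114  45  17 639] [402.1 121.9] [[ 0.8749 -0.2892  0.042 ]]
top [229 122   6   7  35] [231.4 125.2] [[0.8459 0.2572 0.042 ]]
top [255 123   6   7  38] [257.5 126. ] [[0.8458 0.1738 0.042 ]]
top [281 124   7   7  38] [283.8 127. ] [[0.8451 0.0899 0.042 ]]
top [164 139   9   8  61] [167.7 142.5] [[0.7829 0.4567 0.042 ]]
top [357 211   7   8  48] [360.  214.8] [[ 0.5684 -0.153   0.042 ]]
top [222 229  10   5  43] [226.5 230.9] [[0.5061 0.2568 0.042 ]]
scene [302 184   6   8  23] [304.1 186.9] [[0.4965 0.2574 0.042 ]]
scene [422 185  10   9  65] [426.5 188.9] [[0.7174 0.5151 0.042 ]]
scene [180 226   8   7  36] [183.4 228.6] [[ 0.4243 -0.0866  0.042 ]]
scene [391 234   8   7  45] [394.3 236.9] [[0.7822 0.3088 0.042 ]]
scene [366 250   8   8  55] [369.7 253.6] [[0.7815 0.2214 0.042 ]]
scene [392 252   8   9  57] [395.5 255.7] [[0.8252 0.2645 0.042 ]]
scene [340 268   8   9  58] [343.4 271.7] [[0.7816 0.1338 0.042 ]]
scene [367 270   8   9  63] [370.3 273.9] [[0.8255 0.1776 0.042 ]]
scene [469 284  17  32  77] [476.4 299.8] [[1.0229 0.3065 0.042 ]]
scene [ 168  369   79   51 1752] [209.5 398.2] [[ 0.8408 -0.27    0.042 ]]
```

View pics/b1.png

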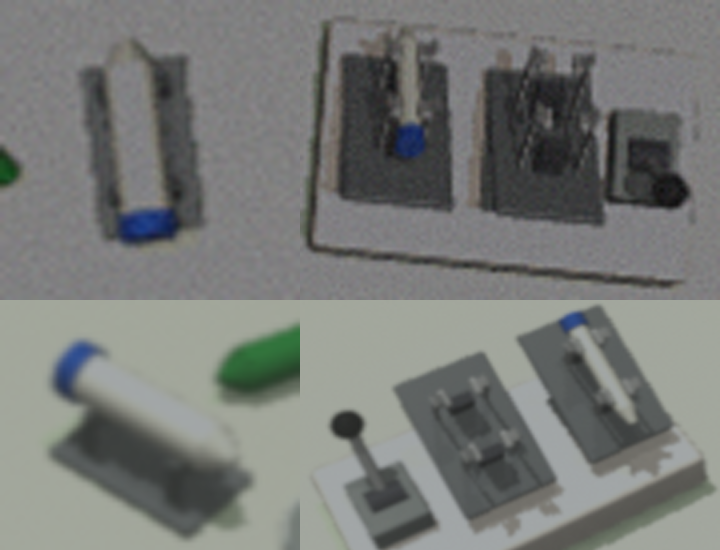

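View pics/b2.png

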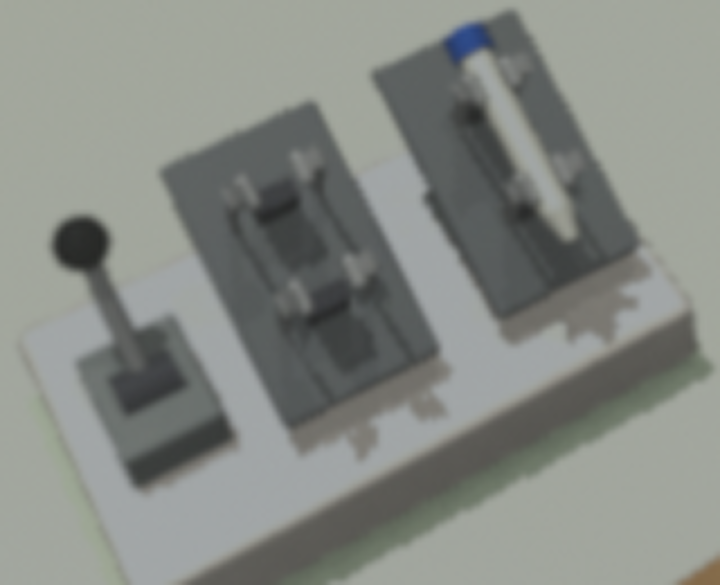

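The crop confirms it: white tube in the cradle with its cap nearest the robot, empty clips on the middle carrier, lever at the right leaning towards the robot. Next I'll measure the mixer and tube.

Run:
```python
from h import *
T=ctrl.camera_info('top');S=ctrl.camera_info('scene')
s=lambda x,y:(80+(x+.5)/4.5-.5,220+(y+.5)/4.5-.5)
t=lambda x,y:(333+(x-300+.5)/4-.5,180+(y+.5)/4-.5)
P={}
# front-left, front-right, (rear-right, rear-left) of wide plate
for n,a,b in(('FL',s(318,100),t(487,208)),('FR',s(162,172),t(603,222)),('nFL',s(515,10),t(343,197)),('nFR',s(372,73),t(452,208)),('RL',s(438,352),t(487,70)),):
    p,e=tri(S,a,T,b); print(n,p.round(4),round(e,4))
print('narrow cap',tri(S,(183.4,228.6),T,(360,214.8)))
print('tube cap',tri(S,(304.1,186.9),T,(226.5,230.9)))
print('mixer FL,FR,RL top',onz(T,[t(312,245),t(685,283),t(325,22)],.05).round(4))
print('mixer scene FR, RL',onz(S,[s(20,345),s(690,305)],.05).round(4))
print('ball',tri(S,s(80,243),T,t(668,190)))
# tube from top: white mask
im=cv2.imread('pics/a_top.png')[190:245,200:255]
hsv=cv2.cvtColor(im,cv2.COLOR_BGR2HSV);m=((hsv[...,2]>175)).astype(np.uint8)
print(np.percentile(hsv[...,2],[5,50,90,99]))
cv2.imwrite('pics/m.png',cv2.resize(np.hstack([m*255,hsv[...,2]]),None,fx=6,fy=6,interpolation=0))
```

```text
FL [ 0.5032 -0.1959  0.1364] 0.0053
FR [ 0.4963 -0.278   0.1361] 0.0003
nFL [ 0.509  -0.0896  0.1357] 0.0011
nFR [ 0.5031 -0.1684  0.1369] 0.0011
RL [ 0.6205 -0.2095  0.0664] 0.0022
narrow cap (array([ 0.54545347, -0.13215583,  0.17093484]), np.float64(0.0015201841130478462))
tube cap (array([0.50362997, 0.25412435, 0.04924031]), np.float64(0.004882140968569734))
mixer FL,FR,RL top [[ 0.4842 -0.0772  0.05  ]
 [ 0.4631 -0.3628  0.05  ]
 [ 0.6585 -0.0859  0.05  ]]
mixer scene FR, RL [[ 0.4743 -0.3673  0.05  ]
 [ 0.6622 -0.0944  0.05  ]]
ball (array([ 0.51968456, -0.32537601,  0.14282665]), np.float64(0.00299591226507796))
[ 77. 128. 132. 135.]
```

View pics/m.png

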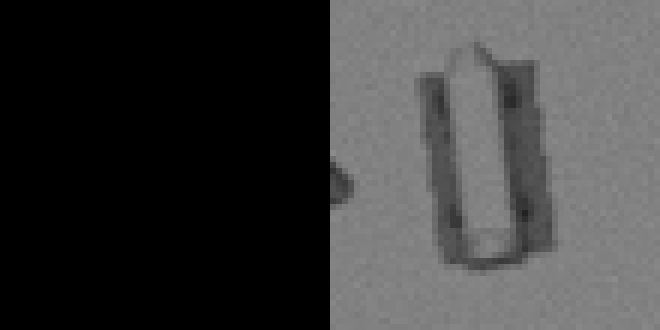

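```bash
cat >> h.py <<'E'
def delta(target,yawz=None):
    "tool-frame shift in mm from now to TCP target; turn about tool x so tool z -> world angle yawz (mod pi)"
    s=ctrl.read_state(); R=s['eef_rot']; d=R.T@(np.array(target)-s['tool_pos'])*1e3
    a=None
    if yawz is not None:
        cur=R[:,2]; w=np.array([np.cos(yawz),np.sin(yawz),0]); 
        a=np.arctan2(w@(-R[:,1]),w@R[:,2]) ; a=(a+np.pi/2)%np.pi-np.pi/2
        # +turn about x: z -> z cos - y sin
    return d.round(1),a
E
python3 - <<'E'
from h import *
T=ctrl.camera_info('top');S=ctrl.camera_info('scene')
P=onz(T,[(223.7,202),(227,227.5),(224.2,197.3),(226.8,234.5)],.042);print(P.round(4))
d=P[1]-P[0];print('yaw of cap dir',np.arctan2(d[1],d[0]))
E
```

```text
[[0.596  0.2697 0.042 ]
 [0.5166 0.2558 0.042 ]
 [0.6109 0.2688 0.042 ]
 [0.4949 0.2554 0.042 ]]
yaw of cap dir -2.9685746993729993
```

Run:
```python
from h import *
c=ctrl.camera_info('wrist');s=ctrl.read_state();R=s['eef_rot']
o=-c['R'].T@c['t']; print('cam in tool',R.T@(o-s['tool_pos']),'axis',R.T@c['R'][2])
print(delta((.553,.262,.25),1.69))
```

```text
cam in tool [-0.17903978  0.07759931  0.00107249] axis [ 9.63833252e-01 -2.66506025e-01  2.71595479e-05]
(array([ -44.8, -382.2, -196.8]), np.float64(-0.5730289315692394))
```

Emit:
{"name": "send_rows", "arguments": {
  "deltas": [
    [-5,-33,-17,0],
    [-5,-33,-17,0],
    [-5,-33,-17,0],
    [-4,-33,-17,0],
    [-4,-33,-17,0],
    [-4,-33,-17,0],
    [-4,-33,-17,0],
    [-4,-33,-17,0],
    [-4,-33,-17,0],
    [-4,-33,-17,0]
  ],
  "claw": 60
}}

```text
clock: 0.98
tool_pos: [0.5192, 0.3036, 0.2453]
eef_rot: [[-0.006, -0.906, 0.424], [-0.003, 0.424, 0.906], [-1.0, 0.004, -0.006]]
wrist_force: [1.3, 1.6, -0.2]
opening: 0.06
```

Emit:
{"name": "send_rows", "arguments": {
  "deltas": [
    [0,0,0,-0.115],
    [0,0,0,-0.115],
    [0,0,0,-0.115],
    [0,0,0,-0.115],
    [0,0,0,-0.115],
    [0,0,0,0]
  ]
}}

```text
clock: 1.48
tool_pos: [0.526, 0.2917, 0.2458]
eef_rot: [[-0.004, -0.989, -0.147], [-0.006, -0.147, 0.989], [-1.0, 0.005, -0.005]]
wrist_force: [0.1, -0.1, 0.6]
opening: 0.0602
```

Run:
```python
from h import *
print(ctrl.read_state()['tool_pos'],delta((.553,.262,.25),1.69))
```

```text
[0.52602814 0.29165901 0.24582318] (array([ -4.1, -22.3, -33.3]), np.float64(0.02794254075449043))
```

Emit:
{"name": "send_rows", "arguments": {
  "deltas": [
    [-2,-11,-17,0.014],
    [-2,-11,-17,0.014],
    [0,0,0,0]
  ]
}}

```text
clock: 1.73
tool_pos: [0.5531, 0.2601, 0.2497]
eef_rot: [[-0.005, -0.994, -0.109], [-0.006, -0.109, 0.994], [-1.0, 0.006, -0.006]]
wrist_force: [-0.7, -0.1, 0.1]
opening: 0.0596
```

Run:
```python
from h import *
s=ctrl.read_state();np.save('c1.npy',ctrl.camera_info('wrist'),allow_pickle=True)
im=ctrl.grab_frame('wrist')[:,:,::-1];cv2.imwrite('pics/c1.png',im);print(s['tool_pos'],s['eef_rot'][:,2])
```

```text
[0.55308993 0.26008936 0.24965192] [-0.10929668  0.99399277 -0.00571122]
```

View pics/c1.png

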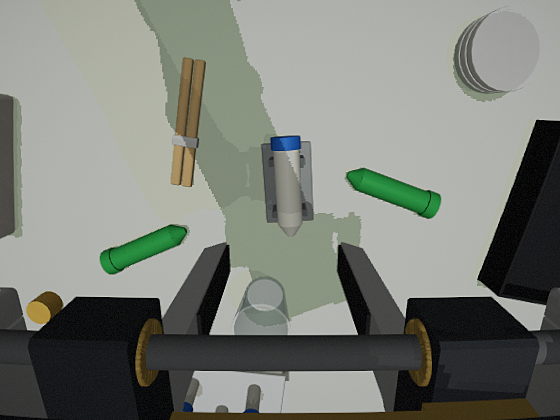

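The wrist view shows the white tube with its cap at (286,143) and its tip at (290,235). The green ones lie to either side and the tongs are at upper left. Next I'll fit the axis.

Run:
```python
from h import *
c=np.load('c1.npy',allow_pickle=True).item();im=cv2.imread('pics/c1.png')
hsv=cv2.cvtColor(im,cv2.COLOR_BGR2HSV)
b=cv2.inRange(hsv,(105,130,50),(130,255,255));b[:,:250]=0;b[200:]=0;b[:,330:]=0
ys,xs=np.nonzero(b);print('cap',xs.min(),xs.max(),ys.min(),ys.max(),len(xs))
L=[]
for r in (160,170,180,190,200,210,216):
    g=cv2.GaussianBlur(im,(3,3),0)[r].astype(int).sum(1); d=np.diff(g)
    l=255+np.argmax(d[255:285]); q=290+np.argmin(d[290:312]); print(r,l,q,d[l],d[q]); L.append(((l+q)/2+.5,r))
P=onz(c,L,.042);print(P.round(4)); v=cv2.fitLine(P[:,:2].astype(np.float32),cv2.DIST_HUBER,0,.01,.01).ravel();print(v,np.arctan2(v[1],v[0]))
print('tip,capend',onz(c,[(290.5,235.5)],.042),onz(c,[(286,136)],.042+.017), onz(c,[(286.5,150.5)],.042+.017))
```

```text
cap 271 300 136 150 401
160 273 298 69 -67
170 274 298 45 -49
180 275 309 39 -22
190 275 298 42 -26
200 276 299 47 -29
210 276 301 82 -58
216 277 301 67 -49
[[0.5246 0.2599 0.042 ]
 [0.5357 0.2617 0.042 ]
 [0.5462 0.2697 0.042 ]
 [0.5584 0.2648 0.042 ]
 [0.5699 0.2672 0.042 ]
 [0.5815 0.2697 0.042 ]
 [0.5886 0.2711 0.042 ]]
[0.988443   0.1515929  0.5578436  0.26631424] 0.1521796
tip,capend [[0.61229626 0.27498845 0.042     ]] [[0.49752879 0.25687374 0.059     ]] [[0.51247788 0.25906291 0.059     ]]
```

Run:
```python
from h import *
print(delta((.560,.2663,.12),1.736),delta((.560,.2663,.028),1.736))
```

```text
(array([129.3,  -9.3,   4.6]), np.float64(-0.054342071423566285)) (array([221.3,  -9.9,   5.1]), np.float64(-0.054342071423566285))
```

Emit:
{"name": "send_rows", "arguments": {
  "deltas": [
    [33,-3,1,-0.027],
    [33,-2,1,-0.027],
    [32,-2,1,0],
    [32,-2,1,0],
    [0,0,0,0]
  ],
  "claw": 60
}}

```text
clock: 2.2
tool_pos: [0.5616, 0.2676, 0.1173]
eef_rot: [[-0.001, -0.988, -0.154], [-0.002, -0.154, 0.988], [-1.0, 0.001, -0.002]]
wrist_force: [-1.9, -0.7, -0.5]
opening: 0.0598
```

Run:
```python
from h import *
c=ctrl.camera_info('wrist');im=ctrl.grab_frame('wrist')[:,:,::-1];cv2.imwrite('pics/c2.png',im)
print(delta((.560,.2663,.028),1.736))
A=np.array([.555,.2655,.042]);u=np.array([-.9864,-.1642,0])
print(proj(c,[A+u*.0575,A,A-u*.0575]))
```

```text
(array([92.3,  2.9, -1.1]), np.float64(-0.010551341430323324))
[[279.80771403 131.96161193]
 [280.83388381 209.17034807]
 [281.76122002 277.99262959]]
```

View pics/c2.png

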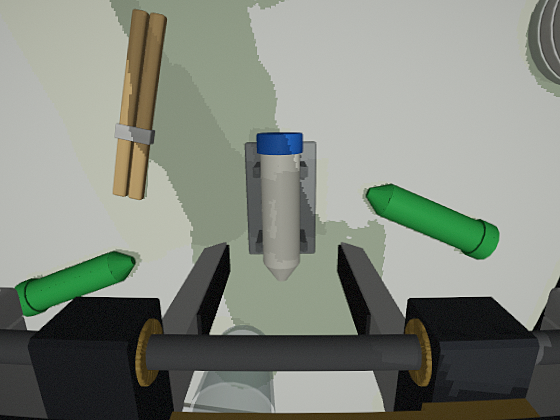

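The predicted cap end (280,132) and tip (282,278) match the picture. I'll descend and grip.

Emit:
{"name": "send_rows", "arguments": {
  "deltas": [
    [30,1,0,-0.01],
    [30,1,0,0],
    [20,1,0,0],
    [12,0,-1,0],
    [0,0,0,0]
  ]
}}

```text
clock: 2.67
tool_pos: [0.5652, 0.2703, 0.0358]
eef_rot: [[0.01, -0.987, -0.159], [0.006, -0.159, 0.987], [-1.0, -0.011, 0.004]]
wrist_force: [-1.0, -0.2, 0.0]
opening: 0.0598
```

Emit:
{"name": "send_rows", "arguments": {
  "deltas": [
    [0,0,0,0],
    [0,0,0,0],
    [0,0,0,0],
    [0,0,0,0]
  ],
  "claw": 0
}}

```text
clock: 3.0
tool_pos: [0.5683, 0.2714, 0.0422]
eef_rot: [[0.016, -0.987, -0.157], [0.008, -0.157, 0.988], [-1.0, -0.017, 0.006]]
wrist_force: [-1.4, -16.0, 6.7]
opening: 0.0367
```

Run:
```python
from h import *
s=ctrl.read_state();print(s['tool_pos'],s['joint_velocities'].round(3),s['wrist_force'],s['opening'],delta((.560,.2663,.028),1.736))
cv2.imwrite('pics/c3.png',ctrl.grab_frame('wrist')[:,:,::-1])
s=ctrl.read_state();print(s['tool_pos'],s['joint_velocities'].round(3),s['wrist_force'],s['opening'])
```

```text
[0.56825425 0.2713811  0.04216758] [ 0.008 -0.023  0.026  0.001  0.024  0.033 -0.001] [ -1.44378809 -16.0338253    6.68006689] 0.036680330634137455 (array([14. ,  9.2, -3.8]), np.float64(-0.00715077995607083))
[0.56848005 0.26965096 0.04224965] [ 0.014 -0.     0.029  0.013  0.022  0.006  0.002] [  0.9274046  -22.26735035  11.4627874 ] 0.03338942942861832
```

View pics/c3.png

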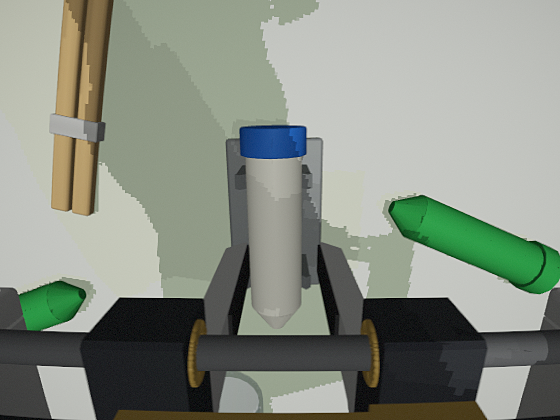

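Emit:
{"name": "send_rows", "arguments": {
  "deltas": [
    [0,0,0,0],
    [0,0,0,0],
    [0,0,0,0]
  ],
  "claw": 60
}}

```text
clock: 3.3
tool_pos: [0.57, 0.2689, 0.045]
eef_rot: [[0.018, -0.988, -0.155], [0.007, -0.155, 0.988], [-1.0, -0.019, 0.004]]
wrist_force: [-0.8, 0.0, -0.6]
opening: 0.0495
```

Run:
```python
from h import *
s=ctrl.read_state();print(s['tool_pos'],s['joint_velocities'].round(3),s['joints'].round(3),s['wrist_force'],s['opening'],delta((.560,.2663,.028),1.736))
```

```text
[0.56996784 0.26890932 0.04496346] [-0.    -0.01   0.    -0.006 -0.001  0.005 -0.001] [-0.637  0.525  0.121  1.856 -0.084  0.746  1.255] [-0.80926534  0.04696014 -0.59239226] 0.049491742472763785 (array([16.8, 10.6, -1.1]), np.float64(-0.009691450955277015))
```

Emit:
{"name": "send_rows", "arguments": {
  "deltas": [
    [10,6,-1,-0.01],
    [10,5,0,0]
  ]
}}

```text
clock: 3.47
tool_pos: [0.5612, 0.2675, 0.0262]
eef_rot: [[0.023, -0.986, -0.166], [0.01, -0.166, 0.986], [-1.0, -0.024, 0.006]]
wrist_force: [-0.2, 0.2, -1.0]
opening: 0.0591
```

Emit:
{"name": "send_rows", "arguments": {
  "deltas": [
    [0,0,0,0]
  ]
}}

```text
clock: 3.55
tool_pos: [0.5591, 0.2672, 0.024]
eef_rot: [[0.02, -0.986, -0.166], [0.009, -0.166, 0.986], [-1.0, -0.021, 0.006]]
wrist_force: [-0.6, 0.9, 0.4]
opening: 0.0601
```

Emit:
{"name": "send_rows", "arguments": {
  "deltas": [
    [0,0,0,0],
    [0,0,0,0]
  ]
}}

```text
clock: 3.72
tool_pos: [0.5578, 0.2671, 0.0227]
eef_rot: [[0.018, -0.986, -0.167], [0.008, -0.167, 0.986], [-1.0, -0.019, 0.005]]
wrist_force: [-0.7, -0.3, 0.7]
opening: 0.0601
```

Emit:
{"name": "send_rows", "arguments": {
  "deltas": [
    [-4,-3,0,0]
  ]
}}

```text
clock: 3.8
tool_pos: [0.5599, 0.2674, 0.026]
eef_rot: [[0.017, -0.986, -0.167], [0.007, -0.167, 0.986], [-1.0, -0.018, 0.004]]
wrist_force: [0.7, -0.1, 0.1]
opening: 0.06
```

Emit:
{"name": "send_rows", "arguments": {
  "deltas": [
    [0,0,0,0],
    [0,0,0,0],
    [0,0,0,0]
  ],
  "claw": 0
}}

```text
clock: 4.05
tool_pos: [0.5615, 0.268, 0.0274]
eef_rot: [[0.018, -0.986, -0.167], [0.008, -0.167, 0.986], [-1.0, -0.02, 0.005]]
wrist_force: [0.1, -0.2, -0.5]
opening: 0.0433
```

Emit:
{"name": "send_rows", "arguments": {
  "deltas": [
    [0,0,0,0],
    [0,0,0,0]
  ]
}}

```text
clock: 4.22
tool_pos: [0.562, 0.2667, 0.0277]
eef_rot: [[0.019, -0.986, -0.167], [0.007, -0.167, 0.986], [-1.0, -0.02, 0.004]]
wrist_force: [2.4, -18.9, 8.1]
opening: 0.0305
```

Emit:
{"name": "send_rows", "arguments": {
  "deltas": [
    [0,0,0,0],
    [0,0,0,0],
    [0,0,0,0]
  ]
}}

```text
clock: 4.47
tool_pos: [0.5623, 0.2655, 0.0278]
eef_rot: [[0.019, -0.986, -0.165], [0.006, -0.165, 0.986], [-1.0, -0.02, 0.003]]
wrist_force: [-0.5, -0.3, -0.2]
opening: 0.0283
```

Run:
```python
from h import *
cv2.imwrite('pics/c4.png',ctrl.grab_frame('wrist')[:,:,::-1])
s=ctrl.read_state();print(s['tool_pos'],s['wrist_force'],s['opening'])
```

```text
[0.56234351 0.26555014 0.02783301] [-0.64287453 -0.35763591  0.32366072] 0.028818417847411782
```

View pics/c4.png

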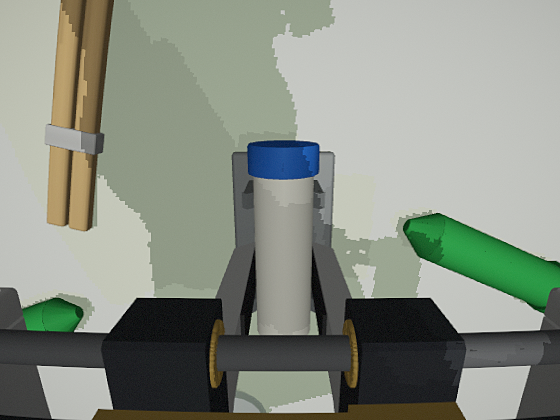

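Emit:
{"name": "send_rows", "arguments": {
  "deltas": [
    [-15,0,0,0],
    [-25,0,0,0],
    [-25,0,0,0],
    [-25,0,0,0],
    [-10,0,0,0],
    [0,0,0,0]
  ]
}}

```text
clock: 5.02
tool_pos: [0.5585, 0.2656, 0.1296]
eef_rot: [[0.015, -0.986, -0.167], [0.005, -0.167, 0.986], [-1.0, -0.016, 0.002]]
wrist_force: [0.7, 0.7, -0.4]
opening: 0.0281
```

Run:
```python
from h import *
cv2.imwrite('pics/c5.png',ctrl.grab_frame('wrist')[:,:,::-1])
T=ctrl.camera_info('top');print('box corners',onz(T,[(362,147),(440,147)],.05))
s=ctrl.read_state();print(s['tool_pos'],s['wrist_force'],s['opening'],delta((.717,-.123,.12),-.07+np.pi/2))
```

```text
box corners [[ 0.78412494 -0.15820536  0.05      ]
 [ 0.79264801 -0.40673816  0.05      ]]
[0.55828342 0.26554067 0.12872775] [-0.58105617  0.42511173 -0.13153649] 0.028180458720352682 (array([   9.3,  -91.4, -409.6]), np.float64(0.23800796229265186))
```

View pics/c5.png

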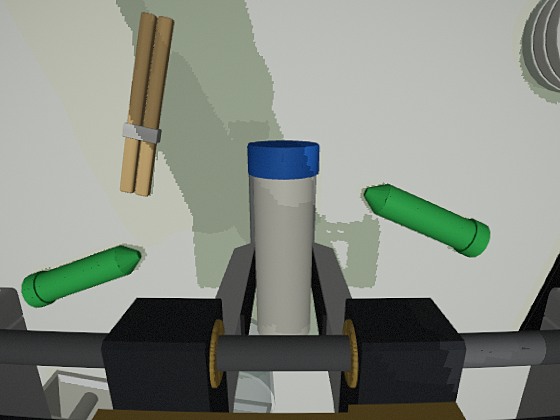

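Emit:
{"name": "send_rows", "arguments": {
  "deltas": [
    [-3,-8,-37,0.024],
    [-3,-8,-37,0.024],
    [-3,-8,-37,0.024],
    [0,-8,-37,0.024],
    [0,-8,-37,0.024],
    [0,-8,-37,0.024],
    [0,-8,-37,0.024],
    [0,-8,-37,0.024]
  ]
}}

```text
clock: 5.73
tool_pos: [0.6444, -0.0231, 0.1239]
eef_rot: [[0.002, -1.0, 0.013], [0.006, 0.013, 1.0], [-1.0, -0.002, 0.006]]
wrist_force: [0.8, -0.6, 0.2]
opening: 0.0283
```

Run:
```python
from h import *
s=ctrl.read_state();print(s['tool_pos'],s['wrist_force'],s['opening'],delta((.717,-.123,.12),-.07+np.pi/2))
```

```text
[ 0.64442106 -0.02309538  0.12391736] [ 0.75322528 -0.6342817   0.21240098] 0.028339035173922 (array([  3.5, -73.8, -99. ]), np.float64(0.0574177524575632))
```

Emit:
{"name": "send_rows", "arguments": {
  "deltas": [
    [0,-30,-5,0.03],
    [0,-28,-20,0.027],
    [0,-12,-35,0],
    [0,0,-35,0],
    [0,0,0,0]
  ]
}}

```text
clock: 6.15
tool_pos: [0.707, -0.1359, 0.1123]
eef_rot: [[-0.008, -0.997, 0.083], [0.001, 0.083, 0.997], [-1.0, 0.008, 0.0]]
wrist_force: [-0.6, -2.1, -0.0]
opening: 0.028
```

Run:
```python
from h import *
s=ctrl.read_state();print(s['tool_pos'],s['wrist_force'],s['opening'],delta((.717,-.123,.09),-.07+np.pi/2))
c=ctrl.camera_info('wrist');cv2.imwrite('pics/d1.png',ctrl.grab_frame('wrist')[:,:,::-1])
cv2.imwrite('pics/d1s.png',ctrl.grab_frame('scene')[:,:,::-1]);crop('pics/d1s.png',180,360,60,300,3,'pics/d1sc.png')
```

```text
[ 0.70697691 -0.13587696  0.11233709] [-0.61312331 -2.08417253 -0.01812147] 0.028018796034436362 (array([22.3, -9.1, 13.7]), np.float64(-0.012733355339966224))
```

View pics/d1.png

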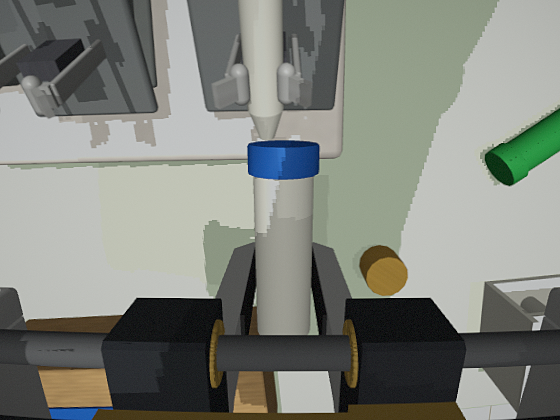

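View pics/d1sc.png

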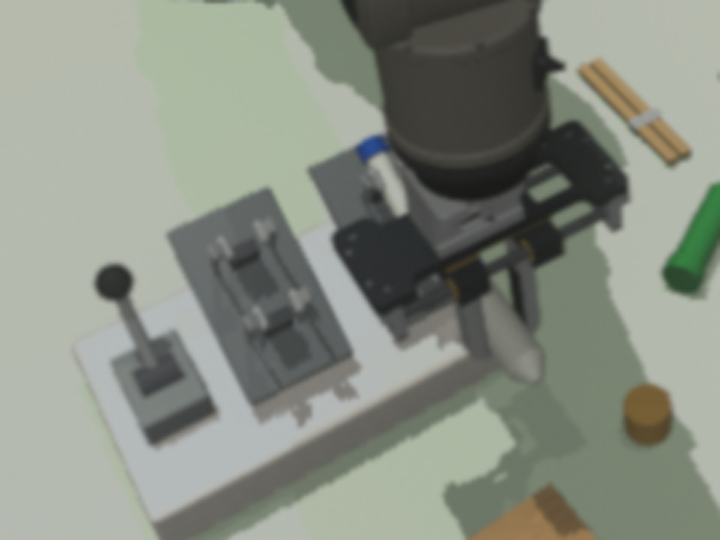

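Run:
```python
from h import *
c=ctrl.camera_info('wrist')
P=onz(c,[(20,162),(150,161.5),(335,156)],.05);print(P, np.arctan2(*(P[2]-P[0])[[0,1]]))
# narrow plate rear corners & wide plate rear-right at z=.145-.045*.866-.035
P=onz(c,[(208,109),(335,108),(157,112),(345,0)],.071);print(P)
```

```text
[[ 0.64597601 -0.3133037   0.05      ]
 [ 0.65436289 -0.21713668  0.05      ]
 [ 0.66113077 -0.08792071  0.05      ]] 0.06713895621007675
[[ 0.62348415 -0.16749393  0.071     ]
 [ 0.62915831 -0.0896169   0.071     ]
 [ 0.62241962 -0.19938887  0.071     ]
 [ 0.56840175 -0.08075363  0.071     ]]
```

Emit:
{"name": "send_rows", "arguments": {
  "deltas": [
    [7,-5,7,-0.012],
    [7,-4,7,0],
    [4,0,0,0],
    [0,0,0,0]
  ]
}}

```text
clock: 6.58
tool_pos: [0.7172, -0.1088, 0.0887]
eef_rot: [[-0.012, -0.998, 0.06], [0.007, 0.06, 0.998], [-1.0, 0.012, 0.006]]
wrist_force: [-0.3, -0.6, -0.7]
opening: 0.0283
```

Run:
```python
from h import *
print(delta((.717,-.123,.0527),-.07+np.pi/2),ctrl.read_state()['tool_pos'])
```

```text
(array([ 35.9,  -1.1, -14.4]), np.float64(0.00967244744627993)) [ 0.71720287 -0.10878147  0.0886987 ]
```

Emit:
{"name": "send_rows", "arguments": {
  "deltas": [
    [6,0,-7,0.01],
    [6,0,-4,0],
    [6,0,0,0],
    [0,0,0,0]
  ]
}}

```text
clock: 6.92
tool_pos: [0.7161, -0.1179, 0.0681]
eef_rot: [[-0.013, -0.998, 0.068], [0.007, 0.068, 0.998], [-1.0, 0.013, 0.006]]
wrist_force: [-0.1, 0.5, -0.9]
opening: 0.0277
```

Run:
```python
from h import *
s=ctrl.read_state();print(delta((.717,-.123,.0527),-.07+np.pi/2),s['tool_pos'],s['joint_velocities'].round(3))
```

```text
(array([15.3, -1.5, -5.1]), np.float64(0.0021965335272386977)) [ 0.71607177 -0.11788621  0.06809403] [ 0.009 -0.008  0.005 -0.005  0.004  0.005  0.003]
```

Emit:
{"name": "send_rows", "arguments": {
  "deltas": [
    [5,0,-2,0],
    [5,0,0,0],
    [5,0,0,0],
    [5,0,0,0]
  ]
}}

```text
clock: 7.25
tool_pos: [0.7163, -0.1211, 0.0477]
eef_rot: [[-0.01, -0.998, 0.069], [0.007, 0.069, 0.998], [-1.0, 0.011, 0.006]]
wrist_force: [1.9, 1.2, 3.1]
opening: 0.0283
```

Emit:
{"name": "send_rows", "arguments": {
  "deltas": [
    [6,1,0,0],
    [6,1,0,0]
  ]
}}

```text
clock: 7.42
tool_pos: [0.7157, -0.121, 0.0357]
eef_rot: [[-0.007, -0.998, 0.069], [0.007, 0.069, 0.998], [-1.0, 0.007, 0.006]]
wrist_force: [3.5, -0.6, 3.3]
opening: 0.0284
```

Run:
```python
from h import *
cv2.imwrite('pics/d2.png',ctrl.grab_frame('wrist')[:,:,::-1])
s=ctrl.read_state();print(s['tool_pos'],s['wrist_force'],s['opening'])
```

```text
[ 0.71493715 -0.120862    0.03434804] [ 3.48109556 -0.1776447   1.89407222] 0.028160828704098532
```

View pics/d2.png

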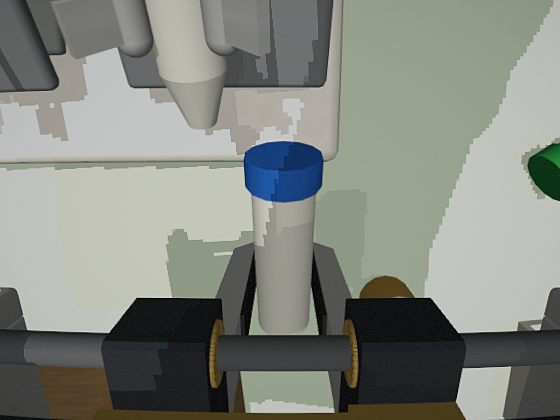

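Emit:
{"name": "send_rows", "arguments": {
  "deltas": [
    [5,1,0,0],
    [4,1,0,0],
    [0,0,0,0]
  ]
}}

```text
clock: 7.72
tool_pos: [0.7132, -0.1206, 0.0244]
eef_rot: [[-0.007, -0.998, 0.069], [0.007, 0.069, 0.998], [-1.0, 0.008, 0.006]]
wrist_force: [1.5, -0.0, 2.7]
opening: 0.0282
```

```bash
cat >> h.py <<'E'
def tiltcheck(g=14.3,m=7,angs=(20,24,27,30,33)):
    "predicted wrist pixels (u,v) of tube points in tool frame for tilt angles"
    c=ctrl.camera_info('wrist');s=ctrl.read_state();R=s['eef_rot'];p=s['tool_pos']
    for a in angs:
        a0=np.radians(a); ax=np.array([-np.sin(a0),np.cos(a0),0]); up=np.array([-np.cos(a0),-np.sin(a0),0])
        o=np.array([-g*1e-3,0,0])+ax*m*1e-3
        pts=[o+ax*.0575+up*.017,o+ax*.0575-up*.017,o+ax*.0435+up*.017]
        print(a,proj(c,[p+R@q for q in pts]).round(1)[:,1])
E
python3 - <<'E'
from h import *
s=ctrl.read_state();print(s['tool_pos'],s['wrist_force'],s['opening'],s['eef_rot'][:,0]);tiltcheck()
cv2.imwrite('pics/d3.png',ctrl.grab_frame('wrist')[:,:,::-1])
crop('pics/d3.png',120,240,220,350,5,'pics/d3c.png')
E
```

```text
[ 0.71319583 -0.12061813  0.02442908] [ 1.5446535  -0.04241642  2.70381467] 0.028188749269267527 [-0.00745413  0.00653726 -0.99995085]
20 [176.4 138.4 207.4]
24 [185.8 140.5 215.3]
27 [193.5 142.7 221.7]
30 [201.8 145.3 228.4]
33 [210.7 148.5 235.3]
```

View pics/d3c.png

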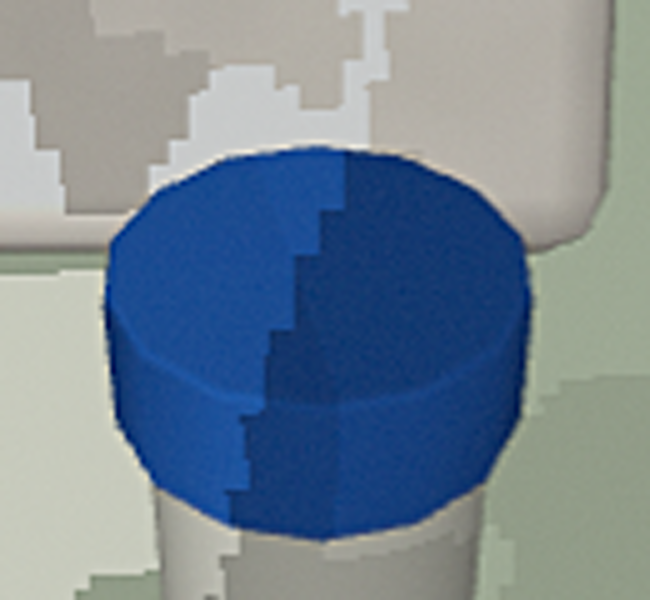

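Emit:
{"name": "send_rows", "arguments": {
  "deltas": [
    [-15,0,0,0],
    [-30,0,0,0],
    [-38,0,0,0],
    [-38,0,0,0],
    [-38,0,0,0],
    [-30,0,0,0],
    [-15,0,0,0],
    [0,0,0,0]
  ]
}}

```text
clock: 8.43
tool_pos: [0.7094, -0.1221, 0.2424]
eef_rot: [[-0.018, -0.997, 0.07], [0.007, 0.07, 0.998], [-1.0, 0.018, 0.006]]
wrist_force: [0.8, 0.3, -0.6]
opening: 0.0281
```

Run:
```python
from h import *
s=ctrl.read_state();print(s['tool_pos'],s['joint_velocities'].round(3),s['eef_rot'][:,0],delta((.700,-.245,.24),-.067+np.pi/2))
```

```text
[ 0.70942227 -0.12207854  0.24239208] [ 0.    -0.024  0.002  0.006  0.004  0.004 -0.002] [-0.01797147  0.00749723 -0.99981039] (array([   1.6,    0.7, -123.3]), np.float64(-0.0032036423607515463))
```

Emit:
{"name": "send_rows", "arguments": {
  "deltas": [
    [0,0,-20,0],
    [0,0,-30,0],
    [0,0,-30,0],
    [0,0,-25,0],
    [0,0,-12,0],
    [0,0,0,0],
    [0,0,0,0]
  ]
}}

```text
clock: 9.02
tool_pos: [0.6982, -0.2394, 0.243]
eef_rot: [[-0.021, -0.998, 0.067], [0.011, 0.067, 0.998], [-1.0, 0.021, 0.009]]
wrist_force: [0.3, 0.9, -0.1]
opening: 0.0283
```

Run:
```python
from h import *
s=ctrl.read_state();c=ctrl.camera_info('wrist');im=ctrl.grab_frame('wrist')[:,:,::-1];np.save('e1.npy',c,allow_pickle=True)
print(s['tool_pos'],s['joint_velocities'].round(3),s['eef_rot'][:,0],s['eef_rot'][:,2]);tiltcheck()
cv2.imwrite('pics/e1.png',im); crop('pics/e1.png',0,230,150,450,2.6,'pics/e1c.png')
```

```text
[ 0.69821218 -0.23937606  0.24304633] [0.011 0.004 0.004 0.004 0.001 0.003 0.002] [-0.02066516  0.01061914 -0.99973006] [0.06685659 0.99772003 0.00921581]
20 [176.4 138.4 207.4]
24 [185.8 140.5 215.4]
27 [193.6 142.7 221.7]
30 [201.9 145.3 228.4]
33 [210.7 148.5 235.3]
```

View pics/e1.png

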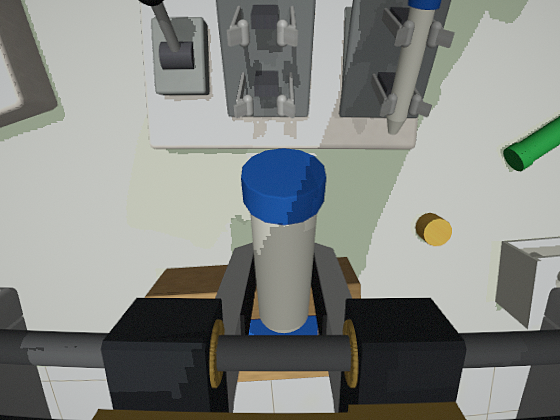

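View pics/e1c.png

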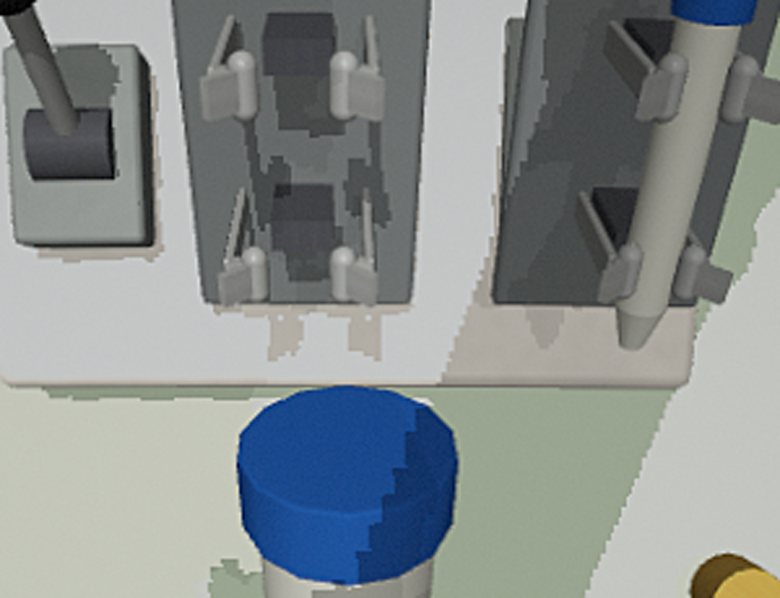

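Run:
```python
from h import *
c=np.load('e1.npy',allow_pickle=True).item()
f=lambda x,y:(150+(x+.5)/2.6-.5,(y+.5)/2.6-.5)
psi=-.067;xm=np.array([np.cos(psi),np.sin(psi),0]);ym=np.array([-np.sin(psi),np.cos(psi),0])
def org(px,xc,zc):
    h=.145+xc*.5+zc*.866
    p=onz(c,[f(*q) for q in px],h); m=p.mean(0); return (m-xm*(-xc*.866+zc*.5))[:2].round(4), p[:,:2].round(4).tolist()
print('low lips',org([(254,273),(343,275)],-.027,.012))
print('high lips',org([(243,82),(343,86)],.027,.012))
print('plate rear',org([(205,303),(412,302)],-.07,-.045))
print('nplate rear',org([(494,301),(699,303)],-.07,-.045))
P=onz(c,[f(10,383),f(440,383),f(680,385)],.05);print('mixer edge',P.round(4),np.arctan2(*(P[2]-P[0])[[0,1]]))
print('lever base etc ball?')
```

```text
low lips (array([ 0.5822, -0.2442]), [[0.6103, -0.2595], [0.6127, -0.2329]])
high lips (array([ 0.5818, -0.2439]), [[0.563, -0.2558], [0.5658, -0.2298]])
plate rear (array([ 0.5807, -0.2435]), [[0.6162, -0.2851], [0.6213, -0.2069]])
nplate rear (array([ 0.5875, -0.1336]), [[0.6229, -0.1757], [0.6283, -0.0966]])
mixer edge [[ 0.6414 -0.3717  0.05  ]
 [ 0.6541 -0.1954  0.05  ]
 [ 0.6612 -0.0958  0.05  ]] 0.07161701714880847
lever base etc ball?
```

```bash
cat >> h.py <<'E'
PSI=-.07; O=np.array([.582,-.244,.145]); XM=np.array([np.cos(PSI),np.sin(PSI),0]);YM=np.array([-np.sin(PSI),np.cos(PSI),0])
XC=-XM*.8660+np.array([0,0,.5]);ZC=XM*.5+np.array([0,0,.8660])
RC=np.c_[XC,-YM,ZC]
OFF=np.array([-.0177,.0061,0])
def st(z=None,up=0):
    s=ctrl.read_state();R=s['eef_rot'];mid=s['tool_pos']+R@OFF
    print('mid in clips mm',(RC.T@(mid-O)*1e3).round(1),'F clip',(RC.T@s['wrist_force']).round(1),'vel',np.abs(s['joint_velocities']).max().round(3),'op',s['opening'].round(4))
    if z is not None:
        d,a=delta(O+ZC*z+[0,0,up]-R@OFF,PSI+np.pi/2); print('go',d,a)
E
python3 - <<'E'
from h import *
st(.045,.06);st(.045)
E
```

```text
Traceback (most recent call last):
  File "h.py", line 42, in st
    print('mid in clips mm',(RC.T@(mid-O)*1e3).round(1),'F clip',(RC.T@s['wrist_force']).round(1),'vel',np.abs(s['joint_velocities']).max().round(3),'op',s['opening'].round(4))
                                                                                                                                                          ^^^^^^^^^^^^^^^^^^
AttributeError: 'float' object has no attribute 'round'
```

```bash
sed -i "s/s\['opening'\].round(4)/round(s['opening'],4)/" h.py
python3 - <<'E'
from h import *
st(.045,.06);st(.045)
E
```

```text
mid in clips mm [-37.2 -12.8 155.3] F clip [-1.2  0.1 -0.9] vel 0.017 op 0.0285
go [ 18.6  87.  -12.7] 0.0036775353998985683
mid in clips mm [-37.2 -12.8 155.3] F clip [-1.2  0.1 -0.9] vel 0.017 op 0.0285
go [ 78.6  85.8 -13.2] 0.0036775353998985683
```

Emit:
{"name": "send_rows", "arguments": {
  "deltas": [
    [0,15,-4,0],
    [5,25,-5,0],
    [5,25,-4,0],
    [5,14,0,0],
    [3,6,0,0],
    [0,0,0,0]
  ]
}}

```text
clock: 9.57
tool_pos: [0.6113, -0.2346, 0.2242]
eef_rot: [[-0.023, -0.998, 0.054], [0.015, 0.054, 0.998], [-1.0, 0.023, 0.014]]
wrist_force: [1.2, -0.7, -0.2]
opening: 0.0283
```

Run:
```python
from h import *
st(.045)
```

```text
mid in clips mm [ 28.7 -11.1  95.5] F clip [-1.2  0.6  0.5] vel 0.019 op 0.0283
go [ 57.9  -0.8 -11.9] 0.01595969852371093
```

Emit:
{"name": "send_rows", "arguments": {
  "deltas": [
    [10,0,-7,0.016],
    [15,0,-7,0],
    [15,0,-3,0],
    [10,0,0,0],
    [0,0,0,0]
  ]
}}

```text
clock: 9.98
tool_pos: [0.6146, -0.2483, 0.1712]
eef_rot: [[-0.019, -0.998, 0.068], [0.015, 0.067, 0.998], [-1.0, 0.02, 0.014]]
wrist_force: [-0.3, -0.2, -0.6]
opening: 0.0284
```

Run:
```python
from h import *
st(.045)
```

```text
mid in clips mm [-1.5  2.2 51.7] F clip [-0.1  0.2 -0.6] vel 0.028 op 0.0284
go [5.1 4.5 2.2] 0.00247572393153761
```

Emit:
{"name": "send_rows", "arguments": {
  "deltas": [
    [3,3,2,0],
    [0,0,0,0],
    [0,0,0,0]
  ]
}}

```text
clock: 10.23
tool_pos: [0.6127, -0.2452, 0.1674]
eef_rot: [[-0.02, -0.998, 0.067], [0.015, 0.067, 0.998], [-1.0, 0.021, 0.014]]
wrist_force: [0.3, 0.3, -0.7]
opening: 0.0281
```

Run:
```python
from h import *
st(.03);tiltcheck()
cv2.imwrite('pics/f1.png',ctrl.grab_frame('wrist')[:,:,::-1]);cv2.imwrite('pics/f1s.png',ctrl.grab_frame('scene')[:,:,::-1])
a=cv2.imread('pics/f1.png')[60:300,200:370];b=cv2.imread('pics/f1s.png')[190:340,80:260]
cv2.imwrite('pics/f1c.png',np.hstack([cv2.resize(a,None,fx=2.2,fy=2.2,interpolation=2),cv2.resize(b,(420,528),interpolation=2)]))
```

```text
mid in clips mm [-1.5 -0.7 47.3] F clip [-0.6 -0.4 -0.4] vel 0.007 op 0.0281
go [14.4  9.7 -0.9] 0.0028514183782313296
20 [176.3 138.4 207.4]
24 [185.8 140.5 215.3]
27 [193.5 142.6 221.7]
30 [201.8 145.3 228.4]
33 [210.6 148.5 235.3]
```

View pics/f1c.png

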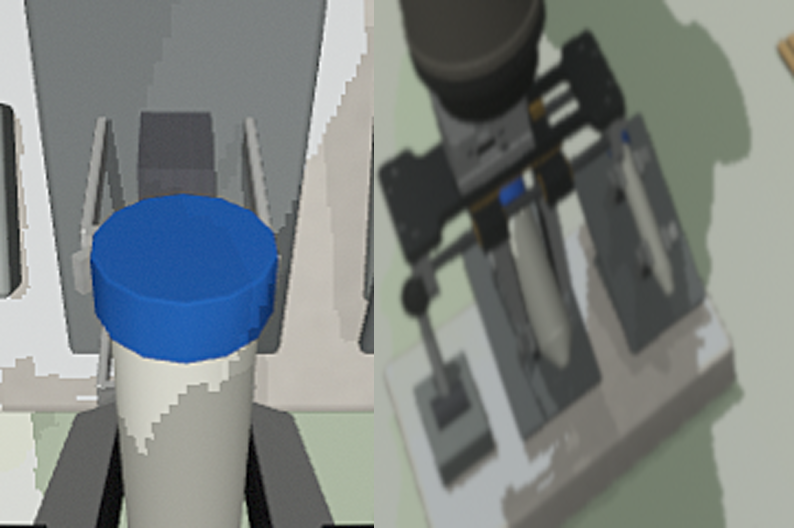

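Emit:
{"name": "send_rows", "arguments": {
  "deltas": [
    [5,3,-1,0],
    [5,3,-1,0],
    [4,2,0,0],
    [0,0,0,0]
  ]
}}

```text
clock: 10.67
tool_pos: [0.6041, -0.2467, 0.1538]
eef_rot: [[-0.017, -0.998, 0.067], [0.015, 0.067, 0.998], [-1.0, 0.018, 0.014]]
wrist_force: [-0.7, -0.8, -0.7]
opening: 0.0285
```

Run:
```python
from h import *
st(.0)
```

```text
mid in clips mm [-1.   1.4 31.3] F clip [ 0.2  0.8 -0.9] vel 0.005 op 0.0285
go [27.  16.   1.1] 0.003076161153839685
```

Emit:
{"name": "send_rows", "arguments": {
  "deltas": [
    [5,3,0.5,0],
    [5,3,0,0]
  ]
}}

```text
clock: 10.83
tool_pos: [0.6002, -0.246, 0.1462]
eef_rot: [[-0.012, -0.998, 0.067], [0.014, 0.067, 0.998], [-1.0, 0.013, 0.013]]
wrist_force: [-1.5, 6.4, 56.3]
opening: 0.0283
```

Emit:
{"name": "send_rows", "arguments": {
  "deltas": [
    [5,3,0,0],
    [5,3,0,0]
  ]
}}

```text
clock: 11.0
tool_pos: [0.6003, -0.2465, 0.1449]
eef_rot: [[0.004, -0.998, 0.066], [0.012, 0.066, 0.998], [-1.0, -0.003, 0.012]]
wrist_force: [-4.6, 4.3, 46.9]
opening: 0.0289
```

Run:
```python
from h import *
st(.0)
```

```text
mid in clips mm [-1.8  1.5 21.3] F clip [27.7 -4.  38.2] vel 0.147 op 0.0289
go [17.5 12.3  1.3] 0.0035920616702791452
```

Emit:
{"name": "send_rows", "arguments": {
  "deltas": [
    [-5,-3,0,0],
    [-4,-2,0,0]
  ]
}}

```text
clock: 11.17
tool_pos: [0.6047, -0.2471, 0.1555]
eef_rot: [[0.006, -0.998, 0.067], [0.012, 0.067, 0.998], [-1.0, -0.005, 0.012]]
wrist_force: [-0.2, -0.3, -1.2]
opening: 0.0285
```

Run:
```python
from h import *
st(.02);tiltcheck()
cv2.imwrite('pics/g1.png',ctrl.grab_frame('wrist')[:,:,::-1]);cv2.imwrite('pics/g1s.png',ctrl.grab_frame('scene')[:,:,::-1])
crop('pics/g1s.png',200,320,100,250,5,'pics/g1c.png')
st()
```

```text
mid in clips mm [-0.4  1.8 32.8] F clip [-0.4  0.3 -1.1] vel 0.103 op 0.0285
go [10.8  6.8  1.7] 0.0030180917337594426
20 [176.4 138.4 207.4]
24 [185.8 140.5 215.3]
27 [193.5 142.6 221.7]
30 [201.8 145.3 228.4]
33 [210.7 148.5 235.3]
mid in clips mm [-0.6  1.8 32.3] F clip [-0.5  0.6 -0.5] vel 0.019 op 0.0281
```

View pics/g1.png

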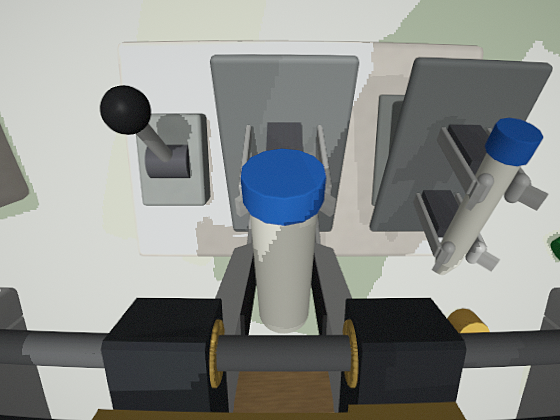

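View pics/g1c.png

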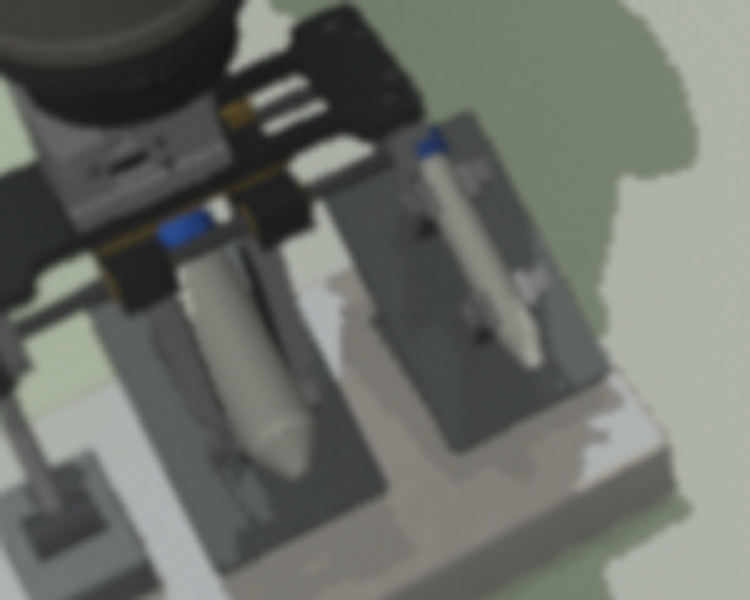

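Emit:
{"name": "send_rows", "arguments": {
  "deltas": [
    [-2,4,1,0],
    [0,0,0,0]
  ]
}}

```text
clock: 11.43
tool_pos: [0.5997, -0.2456, 0.1557]
eef_rot: [[0.004, -0.998, 0.067], [0.012, 0.067, 0.998], [-1.0, -0.003, 0.012]]
wrist_force: [-0.2, -0.6, -0.9]
opening: 0.0287
```

Run:
```python
from h import *
st(.0)
```

```text
mid in clips mm [ 4.2  0.6 30.4] F clip [-0.4  0.7 -0.9] vel 0.022 op 0.0287
go [28.4 11.7  0.3] 0.003137179078374963
```

Now push gently, watching the force.

Emit:
{"name": "send_rows", "arguments": {
  "deltas": [
    [3,1.7,0,0],
    [3,1.7,0,0]
  ]
}}

```text
clock: 11.6
tool_pos: [0.596, -0.2452, 0.149]
eef_rot: [[0.004, -0.998, 0.067], [0.012, 0.067, 0.998], [-1.0, -0.003, 0.012]]
wrist_force: [2.4, 0.2, 4.7]
opening: 0.0285
```

```bash
python3 -c "
from h import *
st(0)"
```

```text
mid in clips mm [ 4.   0.4 22.7] F clip [ 0.3 -0.4  5.3] vel 0.097 op 0.0285
go [21.6  8.   0.2] 0.003365178950871295
```

Emit:
{"name": "send_rows", "arguments": {
  "deltas": [
    [3,1.7,0,0]
  ]
}}

```text
clock: 11.68
tool_pos: [0.595, -0.2454, 0.1461]
eef_rot: [[0.006, -0.998, 0.067], [0.011, 0.067, 0.998], [-1.0, -0.005, 0.011]]
wrist_force: [4.1, -0.8, 9.8]
opening: 0.0284
```

```bash
python3 -c "
from h import *
st(0)"
```

```text
mid in clips mm [ 3.4  0.7 19.7] F clip [ 1.3  0.5 10.6] vel 0.103 op 0.0284
go [18.7  7.   0.5] 0.0032946989807518534
```

The force is now purely along the clip z axis, about 10 N, as it should be. I'll keep pushing.

Emit:
{"name": "send_rows", "arguments": {
  "deltas": [
    [4,2,0,0],
    [4,2,0,0]
  ]
}}

```text
clock: 11.85
tool_pos: [0.5927, -0.2457, 0.1388]
eef_rot: [[0.01, -0.998, 0.067], [0.01, 0.067, 0.998], [-1.0, -0.009, 0.01]]
wrist_force: [2.4, -0.1, 4.2]
opening: 0.0282
```

```bash
python3 -c "
from h import *
st(0)"
```

```text
mid in clips mm [ 1.8  1.2 12.2] F clip [ 0.  -0.1  4.8] vel 0.127 op 0.0282
go [11.4  4.6  1.1] 0.003176827514030034
```

Emit:
{"name": "send_rows", "arguments": {
  "deltas": [
    [4,2,0,0],
    [4,2,0,0]
  ]
}}

```text
clock: 12.02
tool_pos: [0.5888, -0.2454, 0.13]
eef_rot: [[0.011, -0.998, 0.067], [0.009, 0.067, 0.998], [-1.0, -0.01, 0.01]]
wrist_force: [-0.9, -0.4, -3.5]
opening: 0.0282
```

```bash
python3 -c "
from h import *
st(0)"
```

```text
mid in clips mm [0.8 1.1 2.6] F clip [-1.1  0.5 -3.5] vel 0.12 op 0.0282
go [2.6 0.6 1.1] 0.0032540164797807414
```

Emit:
{"name": "send_rows", "arguments": {
  "deltas": [
    [3,1,0,0],
    [3,1.5,0,0]
  ]
}}

```text
clock: 12.18
tool_pos: [0.5868, -0.2453, 0.1239]
eef_rot: [[0.012, -0.998, 0.067], [0.009, 0.067, 0.998], [-1.0, -0.012, 0.01]]
wrist_force: [0.3, 2.1, 36.9]
opening: 0.0287
```

Run:
```python
from h import *
st(0)
cv2.imwrite('pics/i1.png',ctrl.grab_frame('wrist')[:,:,::-1]);cv2.imwrite('pics/i1s.png',ctrl.grab_frame('scene')[:,:,::-1])
a=cv2.imread('pics/i1.png')[60:300,200:370];b=cv2.imread('pics/i1s.png')[200:320,100:230]
cv2.imwrite('pics/i1c.png',np.hstack([cv2.resize(a,None,fx=2.2,fy=2.2,interpolation=2),cv2.resize(b,(420,528),interpolation=2)]))
```

```text
mid in clips mm [-0.5  1.1 -3.7] F clip [18.3 -2.1 32. ] vel 0.085 op 0.0287
go [-3.4 -1.4  1.2] 0.003247479629888028
```

View pics/i1c.png

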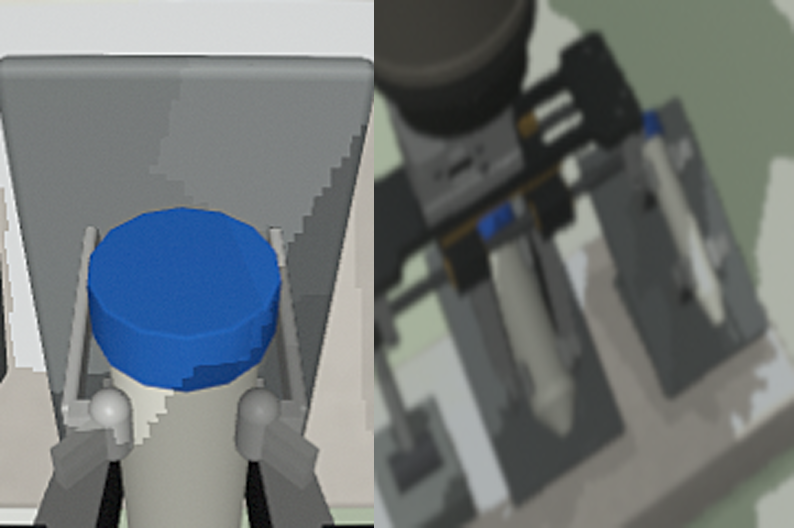

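Emit:
{"name": "send_rows", "arguments": {
  "deltas": [
    [0,0,0,0],
    [0,0,0,0],
    [0,0,0,0]
  ],
  "claw": 50
}}

```text
clock: 12.53
tool_pos: [0.586, -0.2451, 0.1232]
eef_rot: [[0.011, -0.998, 0.067], [0.01, 0.067, 0.998], [-1.0, -0.011, 0.01]]
wrist_force: [-1.4, -0.4, 0.4]
opening: 0.0454
```

Run:
```python
from h import *
st(0)
c=ctrl.camera_info('wrist');cv2.imwrite('pics/i2.png',ctrl.grab_frame('wrist')[:,:,::-1])
```

```text
mid in clips mm [-0.1  1.  -4.7] F clip [ 1.4  0.5 -0.3] vel 0.005 op 0.0454
go [-4.1 -2.3  1.1] 0.003196502335678142
```

View pics/i2.png

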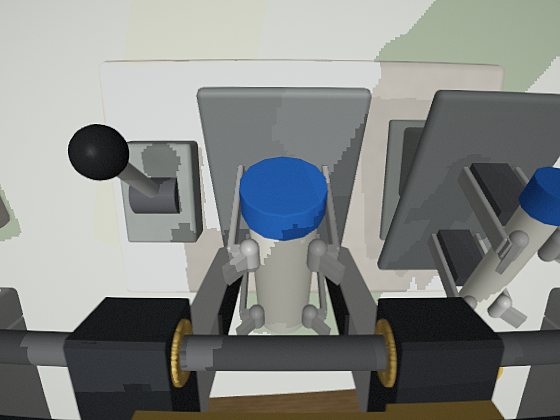

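The tube sits under both pairs of lips, upper at (248,255)/(318,255) and lower at (255,318)/(310,318). The fingers are free of it, so I'll retreat straight up.

Emit:
{"name": "send_rows", "arguments": {
  "deltas": [
    [-8,0,0,0],
    [-15,0,0,0],
    [-25,0,0,0],
    [-30,0,0,0],
    [-30,0,0,0],
    [-15,0,0,0],
    [0,0,0,0]
  ],
  "claw": 50
}}

```text
clock: 13.17
tool_pos: [0.5824, -0.2462, 0.2514]
eef_rot: [[0.005, -0.998, 0.068], [0.01, 0.068, 0.998], [-1.0, -0.005, 0.011]]
wrist_force: [1.2, -0.3, 0.2]
opening: 0.05
```

Emit:
{"name": "send_rows", "arguments": {
  "deltas": [
    [-5,-35,0,0],
    [-5,-35,0,0],
    [-5,-25,0,0],
    [0,0,0,0],
    [0,0,0,0]
  ]
}}

```text
clock: 13.58
tool_pos: [0.6784, -0.2531, 0.2673]
eef_rot: [[0.005, -0.998, 0.069], [0.011, 0.069, 0.998], [-1.0, -0.004, 0.012]]
wrist_force: [-1.0, -1.1, -0.4]
opening: 0.0497
```

Run:
```python
from h import *
s=ctrl.read_state();print(s['tool_pos'],np.abs(s['joint_velocities']).max())
c=ctrl.camera_info('wrist');im=ctrl.grab_frame('wrist')[:,:,::-1];np.save('j1.npy',c,allow_pickle=True)
cv2.imwrite('pics/j1.png',im)
P=[O+XC*.0575,O,O-XC*.0575,O+XC*.0435]
print(proj(c,P).round(1))
```

```text
[ 0.67840826 -0.25308499  0.26728509] 0.04460724458028703
[[283.5  14.3]
 [283.1  88.9]
 [282.7 146.2]
 [283.4  34.4]]
```

View pics/j1.png

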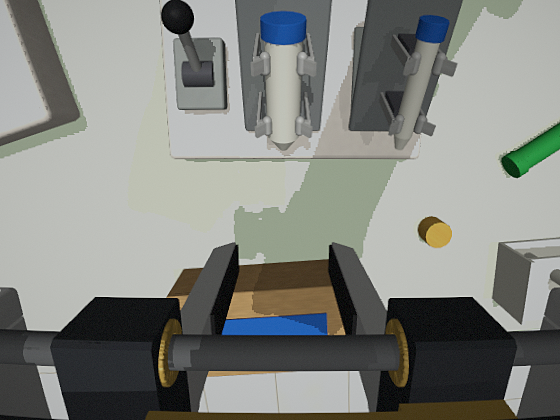

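Run:
```python
from h import *
c=np.load('j1.npy',allow_pickle=True).item()
crop('pics/j1.png',0,165,225,465,3.2,'pics/j1c.png')
for x,z in((0,0),(-.004,0),(0,-.004),(0,.004),(0,.02)):
    P=[O+XC*(.0435+x)+ZC*(z+.017),O+XC*(.0575+x)+ZC*(z+.017),O-XC*(.0575-x)+ZC*z,]
    w=proj(c,[O+XC*(.03+x)+ZC*z+YM*.0145,O+XC*(.03+x)+ZC*z-YM*.0145])
    print(x,z,proj(c,P)[:,1].round(1),(w[0,0]-w[1,0]).round(1))
```

```text
0 0 [ 42.7  21.9 146.2] 37.7
-0.004 0 [ 48.4  28.  149.7] 37.4
0 -0.004 [ 40.7  20.  143.8] 37.3
0 0.004 [ 44.8  23.8 148.7] 38.2
0 0.02 [ 53.7  31.8 159.3] 39.9
```

View pics/j1c.png

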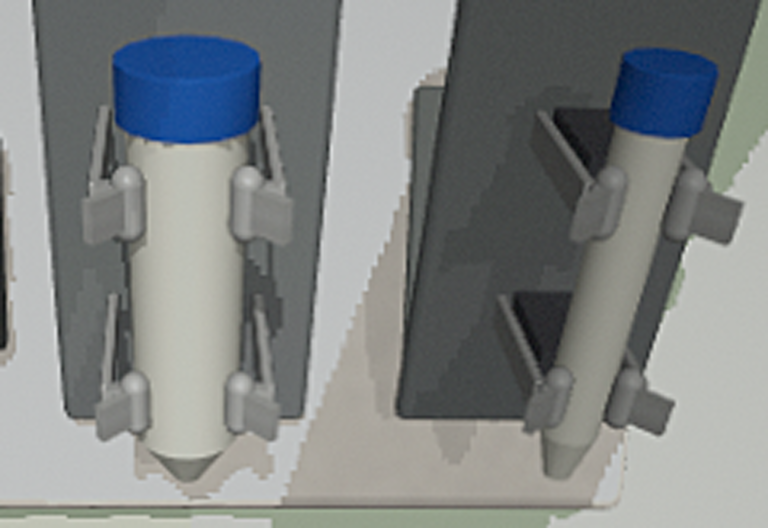

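Emit:
{"name": "send_rows", "arguments": {
  "deltas": [
    [0,30,0,0],
    [0,35,3,0],
    [0,25,3,0],
    [0,8,1,0],
    [0,0,0,0]
  ],
  "claw": 0
}}

```text
clock: 14.05
tool_pos: [0.5724, -0.2381, 0.2626]
eef_rot: [[-0.001, -0.998, 0.069], [0.013, 0.069, 0.998], [-1.0, 0.002, 0.013]]
wrist_force: [0.1, 0.4, 1.1]
opening: 0.0203
```

Run:
```python
from h import *
s=ctrl.read_state();print(s['tool_pos'],s['opening'],delta((.584,-.244,.175)))
```

```text
[ 0.57241767 -0.23813948  0.26260781] 0.02028057503947082 (array([ 87.5, -12.2,  -6.2]), None)
```

Emit:
{"name": "send_rows", "arguments": {
  "deltas": [
    [15,-5,-3,0],
    [25,-5,-2,0],
    [22,-2,0,0],
    [12,0,0,0],
    [4,0,0,0],
    [0,0,0,0]
  ]
}}

```text
clock: 14.55
tool_pos: [0.5864, -0.2436, 0.1837]
eef_rot: [[0.004, -0.998, 0.07], [0.013, 0.07, 0.997], [-1.0, -0.003, 0.013]]
wrist_force: [0.1, 1.4, 0.4]
opening: 0.0002
```

Run:
```python
from h import *
s=ctrl.read_state();print(s['tool_pos'],s['wrist_force'],s['opening'],delta((.584,-.244,.170)))
```

```text
[ 0.58636934 -0.24364454  0.1836621 ] [0.12217466 1.37097921 0.37584846] 0.00021298959796725036 (array([13.6,  2.4, -0.7]), None)
```

Emit:
{"name": "send_rows", "arguments": {
  "deltas": [
    [7,0,0,0],
    [5,0,0,0],
    [2,0,0,0]
  ]
}}

```text
clock: 14.8
tool_pos: [0.5877, -0.2439, 0.1707]
eef_rot: [[0.006, -0.998, 0.07], [0.012, 0.07, 0.998], [-1.0, -0.005, 0.013]]
wrist_force: [0.1, -0.5, -0.1]
opening: 0.0002
```

Emit:
{"name": "send_rows", "arguments": {
  "deltas": [
    [3,0,0,0]
  ]
}}

```text
clock: 14.88
tool_pos: [0.588, -0.2439, 0.168]
eef_rot: [[0.007, -0.998, 0.069], [0.012, 0.07, 0.998], [-1.0, -0.006, 0.012]]
wrist_force: [0.5, -0.0, -0.5]
opening: 0.0005
```

Emit:
{"name": "send_rows", "arguments": {
  "deltas": [
    [2,0,0,0]
  ]
}}

```text
clock: 14.97
tool_pos: [0.5881, -0.2439, 0.1661]
eef_rot: [[0.007, -0.998, 0.069], [0.012, 0.069, 0.998], [-1.0, -0.006, 0.012]]
wrist_force: [-0.6, 0.1, -0.1]
opening: 0.0005
```

Expected contact for a home tube at this spot is about z = 0.163.

Emit:
{"name": "send_rows", "arguments": {
  "deltas": [
    [2,0,0,0]
  ]
}}

```text
clock: 15.05
tool_pos: [0.5883, -0.2439, 0.1642]
eef_rot: [[0.008, -0.998, 0.069], [0.012, 0.069, 0.998], [-1.0, -0.007, 0.012]]
wrist_force: [0.9, 0.1, -0.7]
opening: 0.0007
```

Emit:
{"name": "send_rows", "arguments": {
  "deltas": [
    [2,0,0,0]
  ]
}}

```text
clock: 15.13
tool_pos: [0.5885, -0.2439, 0.1623]
eef_rot: [[0.008, -0.998, 0.069], [0.012, 0.069, 0.998], [-1.0, -0.007, 0.012]]
wrist_force: [-1.3, 0.3, 6.6]
opening: 0.0009
```

Emit:
{"name": "send_rows", "arguments": {
  "deltas": [
    [2,0,0,0]
  ]
}}

```text
clock: 15.22
tool_pos: [0.5892, -0.2442, 0.1612]
eef_rot: [[0.01, -0.998, 0.069], [0.011, 0.07, 0.998], [-1.0, -0.009, 0.012]]
wrist_force: [-2.4, 1.3, 18.0]
opening: 0.0006
```

The tube top is at z = 0.163, against an expected 0.1626, so it is home. I'll lift off and go to the robot side of the lever.

Emit:
{"name": "send_rows", "arguments": {
  "deltas": [
    [-10,0,0,0],
    [-20,0,0,0],
    [-25,0,0,0],
    [-10,0,0,0],
    [0,0,0,0]
  ]
}}

```text
clock: 15.63
tool_pos: [0.5881, -0.245, 0.2297]
eef_rot: [[0.009, -0.998, 0.07], [0.011, 0.07, 0.997], [-1.0, -0.008, 0.012]]
wrist_force: [-1.0, 0.2, -0.1]
opening: 0.0001
```

Run:
```python
from h import *
s=ctrl.read_state();print(s['tool_pos'],s['wrist_force'],s['opening'],delta((.48,-.325,.225)))
```

```text
[ 0.5881053  -0.24495761  0.22973005] [-1.01061936  0.20732983 -0.11933922] 0.00014288186940153105 (array([  2.8, 102.3, -87.4]), None)
```

Emit:
{"name": "send_rows", "arguments": {
  "deltas": [
    [0,15,-14,0],
    [0,25,-22,0],
    [0,25,-22,0],
    [0,22,-18,0],
    [0,13,-10,0],
    [0,3,-2,0],
    [0,0,0,0]
  ]
}}

```text
clock: 16.22
tool_pos: [0.4753, -0.3264, 0.2244]
eef_rot: [[0.009, -0.998, 0.066], [0.013, 0.066, 0.998], [-1.0, -0.008, 0.013]]
wrist_force: [0.6, 0.2, 0.3]
opening: 0.0005
```

Run:
```python
from h import *
s=ctrl.read_state();print(s['tool_pos'],delta((.48,-.325,.13)))
c=ctrl.camera_info('wrist');cv2.imwrite('pics/k1.png',ctrl.grab_frame('wrist')[:,:,::-1]);cv2.imwrite('pics/k1t.png',ctrl.grab_frame('scene')[:,:,::-1])
```

```text
[ 0.47528203 -0.32643917  0.22438579] (array([94.4, -3.8,  0.5]), None)
```

View pics/k1t.png

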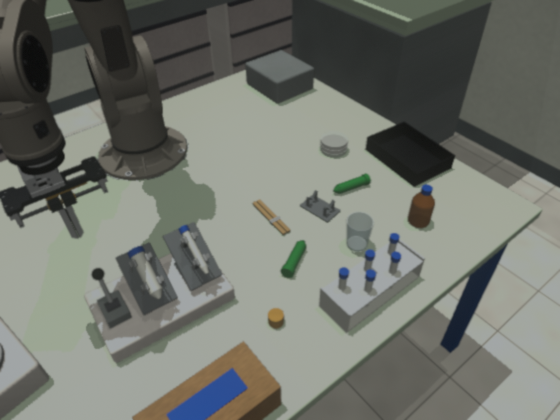

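The scene view shows the tube in the clips at (148,270), the lever at (98,275) still off, and everything else in place. I'll descend on the robot side of the ball.

Emit:
{"name": "send_rows", "arguments": {
  "deltas": [
    [20,0,0,0],
    [30,0,0,0],
    [25,0,0,0],
    [13,0,0,0],
    [4,0,0,0],
    [0,0,0,0]
  ]
}}

```text
clock: 16.82
tool_pos: [0.4863, -0.3182, 0.1285]
eef_rot: [[0.013, -0.998, 0.053], [0.013, 0.054, 0.998], [-1.0, -0.012, 0.014]]
wrist_force: [-0.5, -0.3, -0.5]
opening: 0.0008
```

Run:
```python
from h import *
s=ctrl.read_state();print(s['tool_pos'],s['wrist_force'],delta((.575,-.327,.13)))
```

```text
[ 0.48627241 -0.31820933  0.12854146] [-0.54414426 -0.33635011 -0.45605587] (array([ -0.5, -89.1,  -4. ]), None)
```

Emit:
{"name": "send_rows", "arguments": {
  "deltas": [
    [0,-6,-6,0],
    [0,-8,-3,0],
    [0,-10,0,0],
    [0,-10,0,0],
    [0,-10,0,0]
  ]
}}

```text
clock: 17.23
tool_pos: [0.5353, -0.3305, 0.1323]
eef_rot: [[0.015, -0.999, 0.052], [0.012, 0.052, 0.999], [-1.0, -0.015, 0.013]]
wrist_force: [-1.3, 0.3, 0.5]
opening: 0.0006
```

Emit:
{"name": "send_rows", "arguments": {
  "deltas": [
    [0,-10,0,0],
    [0,-10,0,0],
    [0,-10,0,0]
  ]
}}

```text
clock: 17.48
tool_pos: [0.5698, -0.3322, 0.1336]
eef_rot: [[0.017, -0.999, 0.052], [0.012, 0.052, 0.999], [-1.0, -0.016, 0.013]]
wrist_force: [-2.2, 0.8, -1.4]
opening: 0.0004
```

Run:
```python
from h import *
s=ctrl.read_state();print(s['tool_pos'],s['wrist_force'],delta((.577,-.329,.13)))
cv2.imwrite('pics/l1.png',ctrl.grab_frame('scene')[:,:,::-1]);crop('pics/l1.png',220,340,60,220,4,'pics/l1c.png')
```

```text
[ 0.56977356 -0.33217281  0.13359253] [-2.17881665  0.83485754 -1.39949999] (array([ 3.8, -7. ,  3.5]), None)
```

View pics/l1c.png

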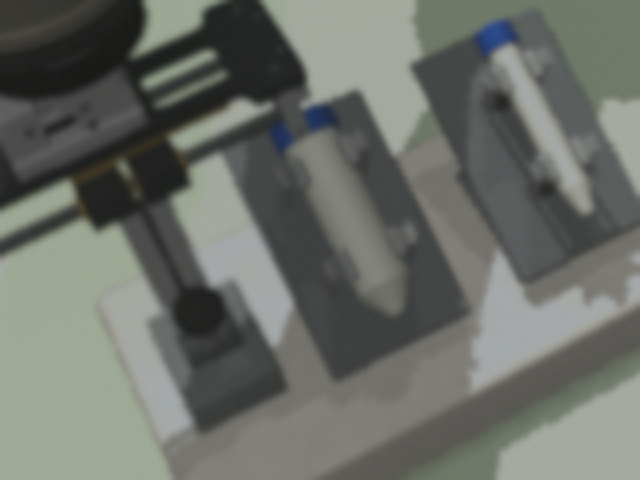

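Emit:
{"name": "send_rows", "arguments": {
  "deltas": [
    [0,-6,1,0],
    [0,-4,1,0]
  ]
}}

```text
clock: 17.7
tool_pos: [0.5736, -0.3314, 0.1324]
eef_rot: [[0.001, -0.999, 0.053], [0.015, 0.053, 0.998], [-1.0, -0.001, 0.015]]
wrist_force: [-32.6, 6.0, 22.7]
opening: 0.0003
```

Emit:
{"name": "send_rows", "arguments": {
  "deltas": [
    [0,-4,0,0]
  ]
}}

```text
clock: 17.78
tool_pos: [0.5732, -0.3315, 0.1318]
eef_rot: [[-0.007, -0.998, 0.055], [0.017, 0.055, 0.998], [-1.0, 0.008, 0.017]]
wrist_force: [-23.9, 6.1, 12.2]
opening: 0.0003
```

Emit:
{"name": "send_rows", "arguments": {
  "deltas": [
    [0,-4,0,0]
  ]
}}

```text
clock: 17.87
tool_pos: [0.5731, -0.3319, 0.1314]
eef_rot: [[-0.014, -0.998, 0.057], [0.019, 0.057, 0.998], [-1.0, 0.015, 0.019]]
wrist_force: [-22.5, 5.3, 18.8]
opening: 0.0008
```

The lever is at its stop, since the force rose sharply. I'll back away.

Emit:
{"name": "send_rows", "arguments": {
  "deltas": [
    [0,8,0,0],
    [0,15,0,0],
    [0,25,0,0],
    [0,30,0,0],
    [-10,15,0,0],
    [-20,0,0,0],
    [-30,0,0,0],
    [-30,0,0,0],
    [-20,0,0,0],
    [0,0,0,0]
  ]
}}

```text
clock: 18.7
tool_pos: [0.4747, -0.3281, 0.2457]
eef_rot: [[-0.018, -0.998, 0.06], [0.022, 0.059, 0.998], [-1.0, 0.02, 0.02]]
wrist_force: [1.2, -0.4, 0.4]
opening: 0.0008
```

Run:
```python
from h import *
s=ctrl.read_state();print(s['tool_pos'],s['wrist_force'])
a=ctrl.grab_frame('scene')[:,:,::-1];b=ctrl.grab_frame('top')[:,:,::-1]
cv2.imwrite('pics/n1.png',a);cv2.imwrite('pics/n1t.png',b)
cv2.imwrite('pics/n1c.png',np.vstack([cv2.resize(a[220:340,60:240],None,fx=4,fy=4,interpolation=2)[:330],cv2.resize(b[180:255,320:455],(720,270),interpolation=2)]))
xm=XM;L=np.array([.558,-.328,.072])
for q in(-.5,.35,.5): 
    p=L+xm*.08*np.sin(q)+[0,0,.08*np.cos(q)]; print(q,proj(ctrl.camera_info('scene'),p),proj(ctrl.camera_info('top'),p))
for n,im,R in(('scene',a,(225,320,60,140)),('top',b,(180,250,405,440))):
    g=im[R[0]:R[1],R[2]:R[3]].max(2); m=(g<45).astype(np.uint8)
    q=cv2.connectedComponentsWithStats(m)
    for st_,ce in zip(q[2][1:],q[3][1:]):
        if st_[4]>15: print(n,st_,ce+[R[2],R[0]])
```

```text
[ 0.47473136 -0.32813801  0.24574209] [ 1.22880487 -0.38931182  0.37585816]
-0.5 [[ 98.28060849 273.71391361]] [[425.05108451 227.2988948 ]]
0.35 [[108.45135872 293.86521211]] [[426.60391055 204.74977015]]
0.5 [[111.01223749 299.11712579]] [[426.2814836  201.40990212]]
scene [ 45  69  12  12 114] [110.46491228 299.62280702]
top [18 19  8  8 52] [426.25       202.26923077]
top [  5  29  30  34 523] [425.18164436 227.47992352]
top [ 0 42  3 12 18] [405.94444444 227.66666667]
```

View pics/n1c.png

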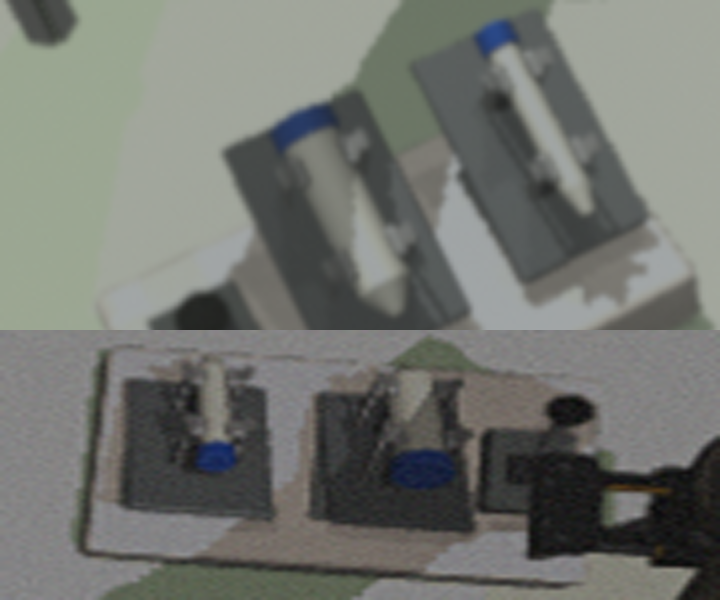

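The ball is seen at scene (110.5,299.6) and top (426.3,202.3). Full throw predicts (111.0,299.1) and (426.3,201.4), so the lever is on. I'll do a last check on the cap position and then hand in.

Run:
```python
from h import *
T=ctrl.camera_info('top');S=ctrl.camera_info('scene');r=[]
for n,R in(('n1',(235,265,120,150)),('n1t',(205,225,385,412))):
    im=cv2.imread(f'pics/{n}.png')[R[0]:R[1],R[2]:R[3]]
    m=cv2.inRange(cv2.cvtColor(im,cv2.COLOR_BGR2HSV),(105,120,30),(130,255,255));y,x=np.nonzero(m);r.append((x.mean()+R[2],y.mean()+R[0]))
p,e=tri(S,r[0],T,r[1]);print(r,p,e,(RC.T@(p-O)*1e3).round(1))
s=ctrl.read_state();print(np.abs(s['joint_velocities']).max(),s['wrist_force'])
ctrl.hand_in()
```

```text
[(np.float64(134.8923076923077), np.float64(250.8)), (np.float64(398.77319587628864), np.float64(218.39175257731958))] [ 0.53823728 -0.24295778  0.17148279] 0.002208378607771255 [51.1  2.   1.1]
0.02937137948328898 [ 0.25443516  0.61203697 -1.07984436]
the job is handed in; nothing more can be done
```

The white tube is home in the wide clips with its cap up and let go, the lever is thrown fully over, and the job is handed in at about 19 s. The hand-in gives no verdict.

**What I did:** I took the tube from its cradle and tilted it about 30° in the grip by pressing its cap on the mixer's rear edge. I then pushed it into the clips along their z axis, let go, and threw the lever with the shut fingers.

**Last checks:**
- **Tube along the clips:** the two fixed cameras put the cap centre at x = 51 mm in the clip frame (50.5 mm is exact). The wrist view suggested the tube sits 1–3 mm low along its axis, which is still inside the limit of 12 mm.
- **Tube sideways:** the cameras gave y ≈ 2 mm, with an error of about 2 mm between the two rays. In the wrist view the tube lay midway between the lips.
- **Tube height:** pressing lightly on its top met contact at z ≈ 0.163 m, where a fully home tube should be at 0.1626 m.
- **Lever:** the ball is within 1 pixel of its predicted full-throw position in both views.
- **Other things:** nothing else had visibly moved in the scene view.

**What went wrong on the way:**
- My first closing on the tube was too high, so I reopened and gripped again lower.
- On the first push a fingertip apparently met the lower clip, with about 56 N at the wrist. I backed off, moved the tube 4–5 mm towards the upper clip, and the second push went in with the expected force of about 10 N.
- I don't know whether that 56 N contact counts against the 40 N limit. It looked like the fingers rather than the gripper's body.

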